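# Turn a book on the post and load the label applicator

## Task

The book lying crosswise on the label applicator's base plate must go in lengthwise: push it against the steel post so that it swings round on the post, anticlockwise from above, until it points along the lane. Then, leaning the tool back to clear the machine's head, slide it under the head until it is fully home against the backstop with its near end flush with the front of the head. Keep the book flat on the plate and leave the things around it where they are.

Things in the scene. Friction and masses are not known exactly. Their poses are not given: they have to be found in the camera images.
- book_center (a point): Centre (half-way up) of the loose brown hardback lying flat on the applicator's base plate: 140 mm long (its x axis), 100 mm wide (y), 28 mm thick, about 0.3 kg. It starts crosswise to the lane (within 12 degrees), 2 to 40 mm short of the post, which stands opposite its long side, left of its middle by 15 to 65 mm. Shrink-wrapped: it slides easily.
- post_mid (a point): Axis of the fixed upright steel turning post, 14 mm above the plate: 18 mm in diameter, 45 mm high. It stands 135 mm before the mouth, 60 mm left of the lane's middle, so a lengthwise book whose left long side touches it is lined up with the lane. Seen from above the book swings anticlockwise round it, its right-hand end going forward.
- station: The whole label applicator, fixed: an aluminium base plate (460 x 400 mm, 5 mm thick) that carries post, side rails, backstop and head; the plate reaches 300 mm before the mouth and 200 mm to each side. Origin on the table, below the middle of the mouth; x points along the lane into the machine (away from the robot), y left, z up.
- mouth (a point): Middle of the mouth on the plate's upper face, 5 mm above the table; axes as the applicator's. The grey head, 70 mm deep and 200 mm wide, 55 to 135 mm above the plate (a white reel on it up to 200 mm), starts in the mouth plane, so a gripper cannot stand upright there: lean it back, fingers forward and down. Behind the head the lane is open above.
- home (a point): Where the book's centre lies when fully home: on the lane's middle line, 70 mm beyond the mouth, 14 mm above the plate. The steel rails, 30 mm high and 112 mm apart inside, flared from 20 mm before the mouth, lead to a backstop 140 mm beyond the mouth: the book's far end touches it, its near end is then flush with the head's front.
- tape_roll: roll of parcel tape lying flat on the applicator's base plate, to the right of the lane: 90 mm across, 48 mm high; origin at the centre of its underside. Bystander.
- label_roll: small white roll of labels standing on the base plate, to the left of the post: 54 mm across, 55 mm high; origin at the centre of its underside. Bystander.
- stack_left: bundle of three larger books (220 x 155 mm, 72 mm high) on the table left of the applicator; origin at the centre of its underside. Bystander.
- stack_right: bundle of two larger books (200 x 140 mm, 47 mm high) on the table to the right; origin at the centre of its underside. Bystander.
- mug: white mug, 80 mm across, 95 mm high, on the table to the right; origin at the centre of its underside. Bystander.
- mailer: small closed cardboard box, 170 x 120 x 60 mm, on the table to the left; origin at the centre of its underside. Bystander.

How it is judged (in metres and radians):
On the way, in this order (a step that is already met when the one before it is completed fails the run):
1. the book, pressed against the post, is part-way round (between 10 and 60 degrees from the lane's direction) (contact force between book and post above 0.2 N and angle between the x axis of book_center and the x axis of mouth, either way round between 0.17 and 1.05 rad), for 0.04 s.
2. the book points along the lane within 10 degrees, its middle still in front of the mouth (angle between the x axis of book_center and the x axis of mouth, either way round below 0.17 rad and x of book_center in the frame of mouth below -0.01 m), for 0.1 s.
At the end, for the whole second after the job is handed in: The book lies flat and still under the head, in line with the lane within 4 degrees and within 10 mm sideways, its far end within 5 mm of the backstop (so its near end is flush with the head's front within 5 mm) (x of book_center in the frame of home between -0.005 and 0.006 m and y of book_center in the frame of home between -0.01 and 0.01 m and z of book_center in the frame of home between -0.005 and 0.005 m and angle between the x axis of book_center and the x axis of mouth, either way round below 0.07 rad and linear speed of book below 0.01 m/s); the robot touches nothing.
It fails at once if the book is tipped more than 15 degrees (angle between book_center's own z axis and vertical above 0.26 rad).
It fails at once if a bystander is shifted by more than 20 mm (distance of any of tape_roll, label_roll, stack_left, stack_right, mug, mailer from where it was at the start of the episode above 0.02 m).
It also fails if it takes over 72 s, if anything falls off the work surface, if the arm or the gripper's body presses on something with over 40 N, if the wrist force passes 120 N, or if a joint passes its speed limit or range.

## Robot

A 6-joint arm with a two-finger parallel gripper is mounted at the origin on the work surface. World frame = base frame: x ahead of the robot, y to its left, z up, the work surface at z = 0. Lengths are in mm, angles in rad, forces in N, time in s.
With the tool pointing down it reaches from about 300 to 850 mm from the base axis. Payload 5.4 kg.
Tool frame: the origin (TCP) lies midway between the tips of the shut fingers; the grasp point (between the pads) lies 19 mm behind it; x points along the fingers, y is the direction in which the jaws open and shut, and the axes are right-handed (so a half turn about x gives the same grasp; the last joint's range is limited). The gripper opens to 85 mm and grips with 20 to 120 N. Pads are 22 mm wide; open, the fingers measure 114 mm over their backs; the gripper's body (76 mm by 85 mm) begins 54 mm behind the grasp point. The pads swing forward as they close: fully open they stand 13 mm farther back than shut.
Start: joints at [1.07, 0.158, 1.597, -0, 1.386, -0.21], TCP at [164.873, 550.838, 231.299] pointing down, gripper open.
Joint ranges: [-2.91, 2.91], [-0.94, 2.29], [0.18, 2.7], [-1.29, 4.43], [0.17, 2.64], [-3, 3]. Speed limits (rad/s): [2.57, 2.57, 3.14, 3.14, 3.14, 3.14].

## Interface

Orientations are given as a 3x3 rotation matrix whose columns are the frame's x, y, z axes.
In Python, from station import arm, grab_frame, calibration gives the robot as it stands.
- The arm moves only by the shell command python3 -m crank 'ROWS' [FORCE]. ROWS is JSON, a list that holds one entry, the list of rows, each a list of 7 numbers: the shift along the tool's x, y, z scaled (see below), then the turn, a rotation vector about the tool's x, y, z scaled (see below), then the opening, from 0 (shut) to 1 (fully open). In form: [[[dx, dy, dz, wx, wy, wz, hand], ...]]. A call has 1 to 5 rows; each row shifts and turns the commanded pose from where the row before left it, along the tool's axes as they then stand; what a row does not reach is not made up. The controller multiplies each number of a shift by 0.15 m and each number of a turn by 45 degrees. A row lasts 1/10 s, in which the tool goes at most 50 mm and 8.59 degrees, less where a joint would pass 70% of its speed; a pose out of reach is approached as far as the arm can. A call with a number of a shift or a turn outside -1 to 1 is refused whole. A call with a gripper value outside its range is refused whole. The fingers move at their own pace and stop on an object; FORCE is the grip in N (left out, the last holds). Time passes only in rows, so rows that do not move let the fingers close. It gives the time, the measured TCP pose, the force and the opening at its end, in the units of the state.
- arm.observe(): the state, without advancing time (a new reading comes with each control period).
- grab_frame(name): name is "scene" or "top" or "wrist"; returns the picture (420x560x3 uint8, blue, green, red); there is no depth.
- calibration(name): a dict with "camera_matrix" (3x3 intrinsics, pixels), "position" and "attitude" of the camera in the world. Camera axes: x right, y up, looking along -z (the intrinsics and any distortion apply to the point x, -y, -z); pixel columns grow to the right and rows downward; lengths in mm; the calibration is good to about 2 mm. A picture is of the moment at which its call begins: read the wrist's pose just before it. calibration takes no time and is no camera call; for the wrist camera it gives the pose at the moment of the call.
- arm.job_done(): hands the job in, once; it reports no verdict.
The state is a dict: "t": time; "joint_pos": joint angles; "qvel": joint speeds; "effort": joint torques, N m; "eef_pos": TCP position; "tcp_rot": TCP orientation; "contact_force": force on the tool from outside, world axes, zero at the start; "wrist_torque": the same for the moment, N m; "grip_width": finger opening in mm.
Only numpy, scipy, OpenCV 4.12 (cv2) and the standard library are available. Lean on these libraries where they do the work, as an engineer would, in place of code of your own. Each camera call takes 0.05 s, during which the arm holds its last target.

## Working session

There is one attempt and no reset: what is moved stays moved. The work goes in short steps, Python scripts to look and compute and a shell command to move; the robot and the scene stay as the last step left them, time stands still between calls to the robot, and variables do not carry over. Pictures are saved under pics/ and viewed, and the job is handed in when it is done.

```bash
ls; mkdir -p pics; python3 - <<'E'
from station import arm, grab_frame, calibration
import cv2, numpy as np
s=arm.observe(); print(s)
for n in ["scene","top"]:
    c=calibration(n); print(n,c)
    cv2.imwrite(f"pics/{n}0.png",grab_frame(n))
E
```

```text
pics
{'t': 0.0, 'joint_pos': array([ 1.06991281e+00,  1.59040850e-01,  1.59827395e+00,  2.52710069e-05,
        1.38622702e+00, -2.10128184e-01]), 'qvel': array([-1.81839759e-04, -6.21870256e-04, -1.14488945e-03,  1.09116171e-03,
        1.53523625e-04,  3.19665027e-05]), 'effort': array([-2.53434962e-03, -3.96002805e+01, -3.31419504e+01, -5.83017681e-04,
        8.56698258e-03,  4.71252648e-06]), 'eef_pos': array([164.56092406, 550.29827471, 230.30063642]), 'tcp_rot': array([[-9.57779413e-04,  2.86679494e-01,  9.58026070e-01],
       [-1.69779569e-03,  9.58024662e-01, -2.86680770e-01],
       [-9.99998100e-01, -1.90110947e-03, -4.30853090e-04]]), 'contact_force': array([-0.16855377, -0.11363342,  0.38568074]), 'wrist_torque': array([ 0.00351278,  0.03080496, -0.01936993]), 'grip_width': 85.26632088922833}
scene {'camera_matrix': array([[486.68983695,   0.        , 283.9951724 ],
       [  0.        , 486.68983695, 210.45834417],
       [  0.        ,   0.        ,   1.        ]]), 'position': array([1632.37168874,  315.30107433,  979.41133201]), 'attitude': array([[-0.30960021, -0.62080976,  0.72023812],
       [ 0.95086027, -0.20494473,  0.23208276],
       [ 0.00352977,  0.75669868,  0.65375427]])}
top {'camera_matrix': array([[420.76776428,   0.        , 284.89371237],
       [  0.        , 420.76776428, 204.3965179 ],
       [  0.        ,   0.        ,   1.        ]]), 'position': array([ 448.99137591,  -24.43323246, 1247.26204169]), 'attitude': array([[-1.53389595e-02,  9.91904039e-01, -1.26059879e-01],
       [-9.99882210e-01, -1.52836876e-02,  1.40569108e-03],
       [-5.32349141e-04,  1.26066592e-01,  9.92021638e-01]])}
```

View pics/top0.png

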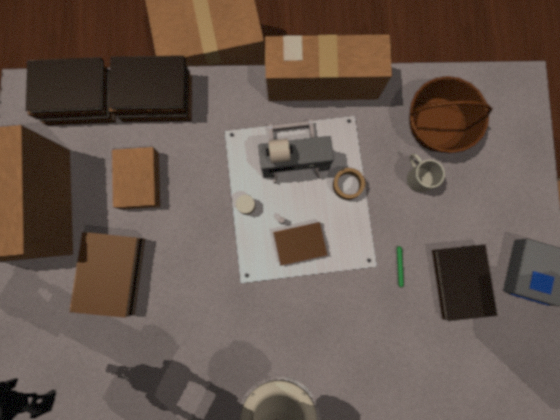

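View pics/scene0.png

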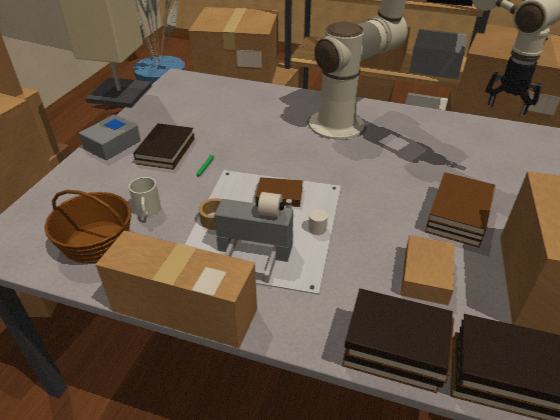

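The top view shows the white plate at roughly (225-375, 118-282). The book is at (301,244), the post at about (282,218), the label roll at (244,205), the tape roll at (350,183) and the head at about (295,155). I'll measure these next.

```bash
cat > h.py <<'E'
import numpy as np, cv2
from station import arm, grab_frame, calibration
def ray(c,u,v):
    K=c["camera_matrix"]; d=np.array([(u-K[0,2])/K[0,0],-(v-K[1,2])/K[1,1],-1.0])
    return np.asarray(c["attitude"])@d
def onplane(c,uv,z):
    out=[]
    for u,v in np.atleast_2d(uv):
        d=ray(c,u,v); p=c["position"]; out.append(p+d*(z-p[2])/d[2])
    return np.array(out)
def proj(c,P):
    q=(np.atleast_2d(P)-c["position"])@np.asarray(c["attitude"]); K=c["camera_matrix"]
    return np.stack([K[0,2]+K[0,0]*q[:,0]/-q[:,2], K[1,2]-K[1,1]*q[:,1]/-q[:,2]],1)
E
python3 - <<'E'
from h import *
im=cv2.imread("pics/top0.png"); c=calibration("top")
cv2.imwrite("pics/top0z.png",cv2.resize(im[105:295,210:390],None,fx=3.1,fy=3.1,interpolation=cv2.INTER_CUBIC))
hsv=cv2.cvtColor(im,cv2.COLOR_BGR2HSV)
for p in [(301,244),(260,260),(410,330),(340,240),(295,152)]: print(p,hsv[p[1],p[0]])
E
```

```text
(301, 244) [ 13 148  86]
(260, 260) [ 30   7 179]
(410, 330) [  9  35 124]
(340, 240) [ 12  19 171]
(295, 152) [24 24 54]
```

View pics/top0z.png

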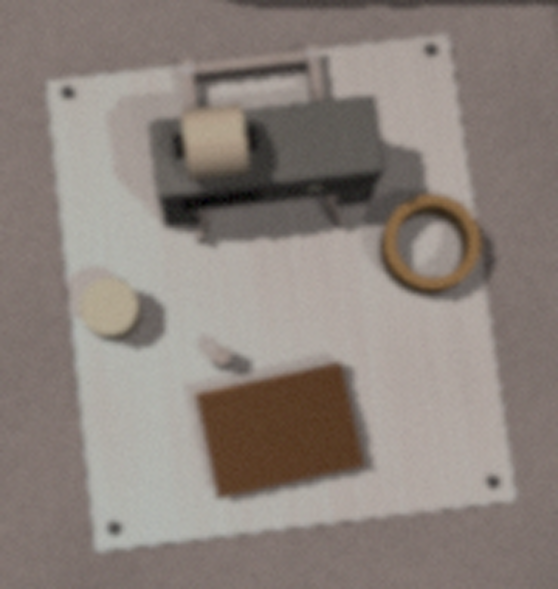

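The zoomed view shows the plate corners clearly at about (47,80), (447,35), (515,497) and (97,550). The post's top is near (207,345) with its foot near (232,362). The book's corners are about (197,395), (342,363), (365,467) and (220,497).

```bash
cat > meas.py <<'E'
from h import *
def plate(im,c):
    hsv=cv2.cvtColor(im,cv2.COLOR_BGR2HSV)
    # edge-line fit: plate lighter than table
    m=((hsv[...,2]>150)).astype(np.uint8)
    m[:100]=0;m[300:]=0;m[:,:210]=0;m[:,390:]=0
    m=cv2.morphologyEx(m,cv2.MORPH_OPEN,np.ones((3,3)))
    cs,_=cv2.findContours(m,cv2.RETR_EXTERNAL,cv2.CHAIN_APPROX_NONE)
    k=max(cs,key=cv2.contourArea); hull=cv2.convexHull(k)
    P=onplane(c,hull[:,0,:]+0.0,5)[:,:2].astype(np.float32)
    return P
def book(im,c,zt=33):
    hsv=cv2.cvtColor(im,cv2.COLOR_BGR2HSV)
    m=((hsv[...,1]>110)&(hsv[...,2]>45)&(hsv[...,0]<20)).astype(np.uint8)
    m[:130]=0;m[300:]=0;m[:,:230]=0;m[:,380:]=0
    cs,_=cv2.findContours(m,cv2.RETR_EXTERNAL,cv2.CHAIN_APPROX_NONE)
    k=max(cs,key=cv2.contourArea)
    P=onplane(c,k[:,0,:]+0.0,zt)[:,:2].astype(np.float32)
    return cv2.minAreaRect(P), cv2.boxPoints(cv2.minAreaRect(P))
E
python3 - <<'E'
from meas import *
im=cv2.imread("pics/top0.png"); c=calibration("top")
P=plate(im,c); r=cv2.minAreaRect(P); print("plate",r); print(cv2.boxPoints(r))
z=lambda l:np.array(l)/3.1+np.array([210,105])-0.3
C=onplane(c,z([(47,80),(447,35),(515,497),(97,550)]),5)[:,:2]; print(C, C.mean(0))
print("book",*book(im,c))
print("post top",onplane(c,z([(207,343)]),50)," base",onplane(c,z([(233,362)]),5))
print("label",onplane(c,z([(110,307)]),60),"tape",onplane(c,z([(433,243)]),53))
E
```

```text
plate ((628.8129272460938, -67.45654296875), (458.8022766113281, 399.6294860839844), 5.9806599617004395)
[[ 379.84113  107.36869]
 [ 421.47968 -290.08566]
 [ 877.7847  -242.28177]
 [ 836.1462   155.17258]]
[[ 836.39066816  153.06246853]
 [ 876.04207672 -241.31369688]
 [ 424.1867105  -289.15997445]
 [ 381.00713833  104.95783744]] [629.40664843 -68.11334134]
book ((490.0411376953125, -68.01896667480469), (93.69153594970703, 132.51483154296875), 11.099562644958496) [[ 431.31613    -12.019443 ]
 [ 456.82718   -142.05548  ]
 [ 548.7661    -124.01849  ]
 [ 523.2551       6.0175476]]
post top [[569.95383654  -1.5781894   50.        ]]  base [[555.88673554 -25.31568628   5.        ]]
label [[603.50660924  86.81886635  60.        ]] tape [[ 659.73491651 -212.727551     53.        ]]
```

```bash
cat >> h.py <<'E'
A=np.deg2rad(5.98); EX=np.array([np.cos(A),np.sin(A)]); EY=np.array([-EX[1],EX[0]])
O=np.array([628.8,-67.5])+70*EX
def L2W(x,y): return O+x*EX+y*EY
def W2L(p): d=np.asarray(p)[...,:2]-O; return np.stack([d@EX,d@EY],-1)
def st():
    s=arm.observe(); R=s["tcp_rot"]
    print("t %.2f L"%s["t"],W2L(s["eef_pos"]).round(1),"z %.1f"%s["eef_pos"][2],"F",s["contact_force"].round(1),"w %.0f"%s["grip_width"],"j",s["joint_pos"].round(2))
    ZL=np.array([*EX,0]); YL=np.array([*EY,0])
    print(" tool axes in lane frame (cols x,y,z):\n",(np.stack([ZL,YL,[0,0,1]])@R).round(3))
    return s
E
python3 - <<'E'
from meas import *
im=cv2.imread("pics/top0.png"); c=calibration("top")
print("O",O)
b=book(im,c)[0]; print("book L",W2L(np.array(b[0])))
v=im.copy(); v=cv2.resize(v[105:295,210:390],None,fx=3.1,fy=3.1,interpolation=cv2.INTER_CUBIC)
def dot(x,y,z,col):
    p=proj(c,[*L2W(x,y),z])[0]; p=((p-[210,105]+.3)*3.1).astype(int); cv2.circle(v,tuple(int(k) for k in p),3,col,-1)
dot(-135,60,50,(0,0,255));dot(-135,60,5,(0,255,0))
for x,y in [(0,-56),(0,56),(140,56),(140,-56),(-20,56)]: dot(x,y,35,(255,0,0))
for x,y in [(0,-100),(0,100),(70,100),(70,-100)]: dot(x,y,140,(255,0,255))
cv2.imwrite("pics/chk.png",v)
st()
E
```

```text
O [698.41908255 -60.20730877]
book L [-208.05784789   13.93993649]
t 0.10 L [-467.3  662.8] z 230.4 F [-0.2  0.2  0.1] w 86 j [ 1.07  0.16  1.6  -0.    1.39 -0.21]
 tool axes in lane frame (cols x,y,z):
 [[-0.001  0.385  0.923]
 [-0.001  0.923 -0.385]
 [-1.    -0.002 -0.   ]]
```

View pics/chk.png

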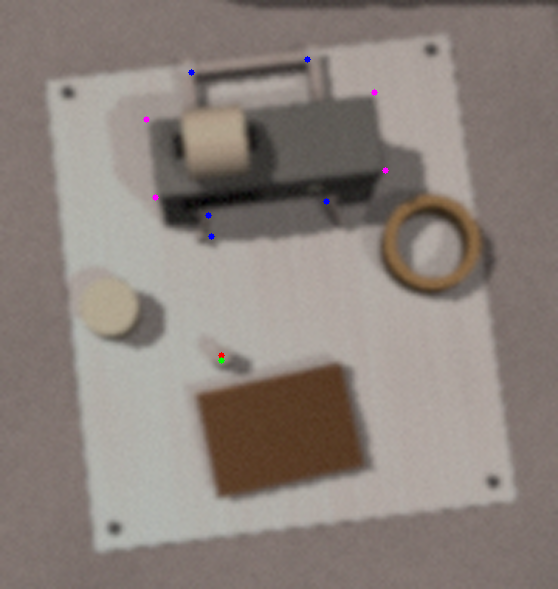

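The frame I fitted to the plate agrees with the head's corners, the rails and the post in the picture to about 3 mm. First I'll yaw the tool to the lane's axes, shut the hand, and cross over.

```bash
python3 -m crank '[[[0,0,0,-0.168,0,0,0],[0,0,0,-0.168,0,0,0],[0,0,0,-0.168,0,0,0],[0,-0.31,0.08,0,0,0,0],[0,-0.31,0.08,0,0,0,0]]]' 40; python3 -m crank '[[[0,-0.31,0.08,0,0,0,0],[0,-0.31,0.08,0,0,0,0],[0,-0.31,0.08,0,0,0,0],[0,-0.31,0.08,0,0,0,0],[0,-0.31,0.08,0,0,0,0]]]'; python3 -c "
from h import *; st()"
```

```text
t: 0.6
eef_pos: [198.3, 459.8, 230.2]
tcp_rot: [[-0.001, -0.107, 0.994], [-0.002, 0.994, 0.107], [-1.0, -0.002, -0.001]]
contact_force: [1.1, 0.4, -0.0]
grip_width: 12.2
t: 1.1
eef_pos: [282.4, 234.2, 231.0]
tcp_rot: [[0.0, -0.106, 0.994], [-0.0, 0.994, 0.106], [-1.0, -0.0, 0.0]]
contact_force: [1.2, -0.0, 0.1]
grip_width: 0.0
t 1.10 L [-383.   336.2] z 231.0 F [ 1.2 -0.   0.1] w 0 j [ 0.36 -0.43  2.13 -0.    1.45 -1.32]
 tool axes in lane frame (cols x,y,z):
 [[ 0.    -0.002  1.   ]
 [-0.     1.     0.002]
 [-1.    -0.     0.   ]]
```

```bash
python3 -m crank '[[[0,-0.315,0.09,0,0,0,0],[0,-0.315,0.09,0,0,0,0],[0,-0.315,0.09,0,0,0,0],[0,-0.315,0.09,0,0,0,0],[0,-0.315,0.09,0,0,0,0]]]'; python3 -m crank '[[[0,-0.315,0.09,0,0,0,0],[0,-0.315,0.09,0,0,0,0],[0,0,0,0,0,0,0]]]'; python3 -c "
from h import *; st(); cv2.imwrite('pics/top1.png',grab_frame('top')); cv2.imwrite('pics/wr1.png',grab_frame('wrist'))"
```

```text
t: 1.6
eef_pos: [374.6, 6.0, 231.2]
tcp_rot: [[0.001, -0.104, 0.995], [0.0, 0.995, 0.104], [-1.0, -0.0, 0.001]]
contact_force: [0.9, -0.0, 0.5]
grip_width: -0.1
t: 1.9
eef_pos: [412.0, -87.7, 230.9]
tcp_rot: [[-0.001, -0.099, 0.995], [-0.001, 0.995, 0.099], [-1.0, -0.001, -0.001]]
contact_force: [-0.6, 0.7, 0.4]
grip_width: -0.1
t 1.90 L [-287.7    2.5] z 230.9 F [-0.6  0.7  0.4] w -0 j [-0.5  -0.26  2.   -0.    1.4  -2.17]
 tool axes in lane frame (cols x,y,z):
 [[-0.001  0.005  1.   ]
 [-0.001  1.    -0.005]
 [-1.    -0.001 -0.001]]
```

View pics/top1.png

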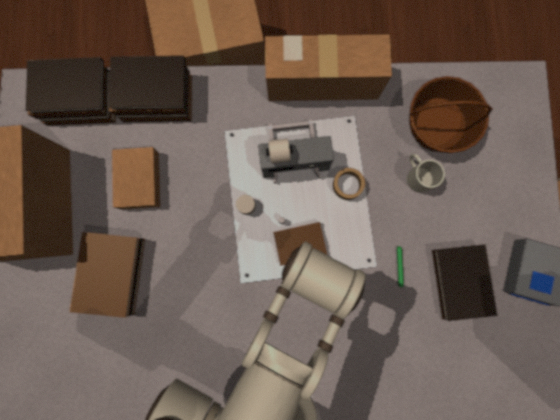

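View pics/wr1.png

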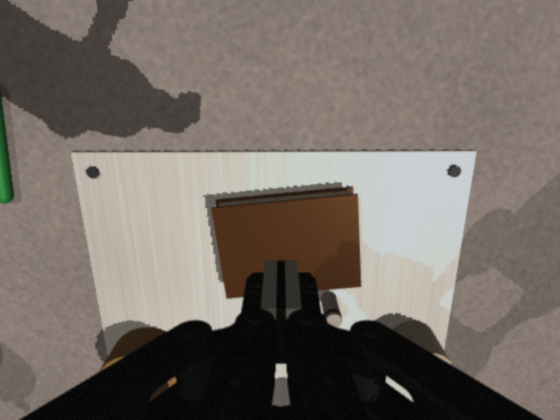

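The wrist view shows the book at (215-360, 190-297) with the post just past its far side at (330,305), so the tool blocks nothing important. Image up is lane −x and image left is lane −y. I'll check where this camera sits and get a wrist-view fix on the book.

```bash
cat >> meas.py <<'E'
def wbook(tag,zt=33):
    c=calibration("wrist"); im=grab_frame("wrist"); cv2.imwrite(f"pics/{tag}.png",im)
    hsv=cv2.cvtColor(im,cv2.COLOR_BGR2HSV)
    m=((hsv[...,1]>120)&(hsv[...,2]>50)&(hsv[...,0]<20)).astype(np.uint8)
    m=cv2.morphologyEx(m,cv2.MORPH_OPEN,np.ones((5,5)))
    cs,_=cv2.findContours(m,cv2.RETR_EXTERNAL,cv2.CHAIN_APPROX_NONE)
    k=max(cs,key=cv2.contourArea)
    P=W2L(onplane(c,k[:,0,:]+0.0,zt)).astype(np.float32)
    r=cv2.minAreaRect(P); B=cv2.boxPoints(r); e=B[1]-B[0]; f=B[2]-B[1]
    l=e if np.hypot(*e)>np.hypot(*f) else f
    a=np.degrees(np.arctan2(l[1],l[0])); a=(a+110)%180-110
    print("book L centre",np.round(r[0],1),"size",np.round(r[1],1),"angle of right end %.1f"%a); print(B.round(0).tolist())
    return c,im
E
python3 - <<'E'
from meas import *
c,im=wbook("wr2"); s=arm.observe()
print("cam rel TCP in tool axes",(s["tcp_rot"].T@(c["position"]-s["eef_pos"])).round(0), (s["tcp_rot"].T@c["attitude"]).round(2))
print("post pred px",proj(c,[[*L2W(-135,60),50],[*L2W(-135,60),5]]).round(0))
E
```

```text
book L centre [-209.8   11.5] size [ 99.4 138.2] angle of right end -84.5
[[-266.0, 76.0], [-253.0, -62.0], [-154.0, -53.0], [-167.0, 85.0]]
cam rel TCP in tool axes [-143.   -1.  -84.] [[ 0.    0.32 -0.95]
 [ 1.    0.    0.  ]
 [ 0.   -0.95 -0.32]]
post pred px [[334. 323.]
 [329. 298.]]
```

```bash
python3 -m crank '[[[0.285,0,0,0,0,0,0],[0.285,0,0,0,0,0,0],[0.285,0,0,0,0,0,0],[0.285,0,0,0,0,0,0],[0.285,0,0,0,0,0,0]]]'; python3 -m crank '[[[0,0,0,0,0,0,0],[0,0,0,0,0,0,0]]]'; python3 -c "
from meas import *; st();wbook('wr3')"
```

```text
t: 2.55
eef_pos: [411.0, -81.4, 16.4]
tcp_rot: [[0.001, -0.108, 0.994], [-0.0, 0.994, 0.108], [-1.0, -0.0, 0.001]]
contact_force: [0.1, -0.9, 0.3]
grip_width: 0.4
t: 2.75
eef_pos: [410.9, -81.9, 18.1]
tcp_rot: [[-0.001, -0.107, 0.994], [0.001, 0.994, 0.107], [-1.0, 0.001, -0.001]]
contact_force: [0.0, -0.9, 0.7]
grip_width: -0.3
t 2.75 L [-288.2    8.3] z 18.1 F [ 0.  -0.9  0.7] w -0 j [-0.49  0.06  2.18  0.    0.9  -2.16]
 tool axes in lane frame (cols x,y,z):
 [[-0.001 -0.003  1.   ]
 [ 0.001  1.     0.003]
 [-1.     0.001 -0.001]]
book L centre [-247.     7.8] size [22.   6.5] angle of right end 0.2
[[-258.0, 11.0], [-258.0, 5.0], [-236.0, 5.0], [-236.0, 11.0]]
```

View pics/wr3.png

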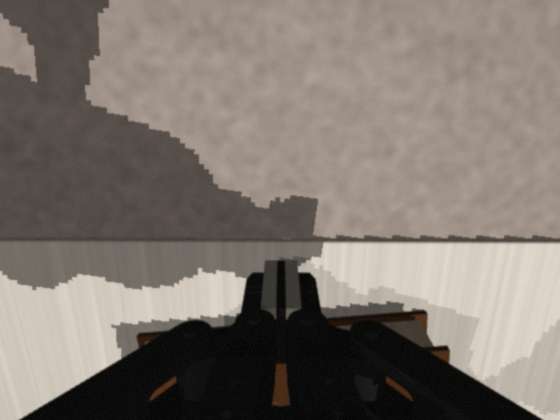

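```bash
python3 -m crank '[[[0,-0.04,0.06,0,0,0,0],[0,0,0.06,0,0,0,0],[0,0,0.06,0,0,0,0],[0,0,0.06,0,0,0,0],[0,0,0.06,0,0,0,0]]]'; python3 -c "
from meas import *; st()"; python3 -m crank '[[[0,0,0.05,0,0,0,0],[0,0,0.05,0,0,0,0],[0,0,0,0,0,0,0]]]'; python3 -c "
from meas import *; st();cv2.imwrite('pics/top2.png',grab_frame('top'));cv2.imwrite('pics/sc2.png',grab_frame('scene'))"
```

```text
t: 3.3
eef_pos: [451.8, -84.9, 16.7]
tcp_rot: [[-0.015, -0.109, 0.994], [-0.001, 0.994, 0.109], [-1.0, 0.0, -0.015]]
contact_force: [-41.4, -15.7, 22.4]
grip_width: 0.1
t 3.30 L [-247.9    1.1] z 16.7 F [-41.4 -15.7  22.4] w 0 j [-0.44  0.18  2.05 -0.01  0.92 -2.12]
 tool axes in lane frame (cols x,y,z):
 [[-0.015 -0.005  1.   ]
 [ 0.     1.     0.005]
 [-1.     0.    -0.015]]
t: 3.6
eef_pos: [454.8, -84.8, 12.9]
tcp_rot: [[-0.042, -0.113, 0.993], [-0.003, 0.994, 0.113], [-0.999, 0.002, -0.042]]
contact_force: [-56.6, -29.8, 24.9]
grip_width: 0.0
t 3.60 L [-244.8    0.9] z 12.9 F [-56.6 -29.8  24.9] w 0 j [-0.43  0.21  2.02 -0.02  0.95 -2.1 ]
 tool axes in lane frame (cols x,y,z):
 [[-0.042 -0.009  0.999]
 [ 0.002  1.     0.009]
 [-0.999  0.002 -0.042]]
```

View pics/top2.png

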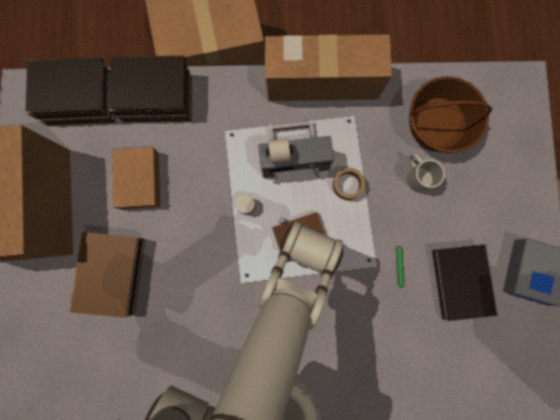

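View pics/sc2.png

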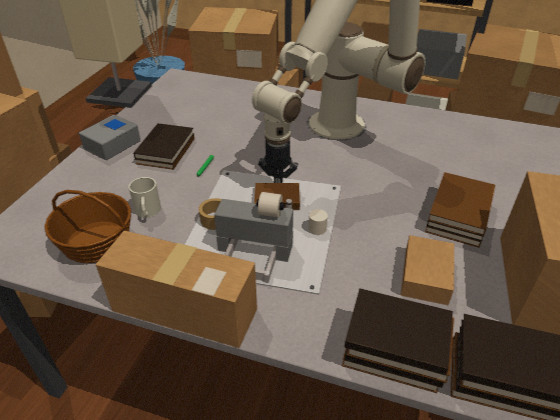

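The push jammed at about 60 N. The force lies 22° off the push direction, along the line from finger to post, so it sits inside both friction cones. The book has turned about 8°, so the finger needs to be much farther right for more lever. I'll back off, rise and look.

```bash
python3 -m crank '[[[0,0,-0.15,0,0,0,0],[0,0,-0.15,0,0,0,0],[0,0,-0.1,0,0,0,0],[-0.32,-0.1,0,0,0,0,0],[-0.32,-0.1,0,0,0,0,0]]]'; python3 -m crank '[[[-0.32,-0.1,0,0,0,0,0],[-0.2,-0.1,0,0,0,0,0],[0,0,0,0,0,0,0]]]'; python3 -c "
from meas import *; st();wbook('wr4')"
```

```text
t: 4.2
eef_pos: [413.8, -117.9, 113.0]
tcp_rot: [[-0.003, -0.105, 0.994], [0.002, 0.994, 0.105], [-1.0, 0.003, -0.003]]
contact_force: [2.3, -0.9, 0.7]
grip_width: 0.1
t: 4.5
eef_pos: [421.9, -151.8, 196.7]
tcp_rot: [[0.01, -0.103, 0.995], [-0.007, 0.995, 0.103], [-1.0, -0.008, 0.009]]
contact_force: [0.4, 0.3, -0.5]
grip_width: 0.3
t 4.50 L [-284.5  -62.3] z 196.7 F [ 0.4  0.3 -0.5] w 0 j [-0.62 -0.16  1.99  0.    1.3  -2.29]
 tool axes in lane frame (cols x,y,z):
 [[ 0.009  0.001  1.   ]
 [-0.008  1.    -0.001]
 [-1.    -0.008  0.009]]
book L centre [-186.8    9.1] size [100.  138.2] angle of right end -77.3
[[-251.0, 66.0], [-220.0, -69.0], [-123.0, -47.0], [-153.0, 88.0]]
```

View pics/wr4.png

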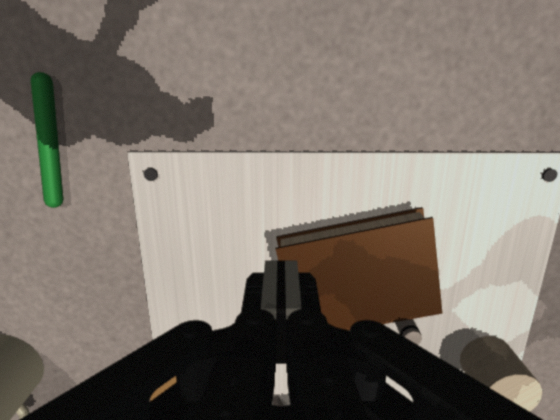

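The wrist view gives the book centre at L(-187,9) with its right end at −77°, now touching the post. Next I'll lower the tool near the right end of its near side, about 50 mm right of the middle, and push in an arc round the post.

```bash
python3 -m crank '[[[0.24,-0.03,0,0,0,0,0],[0.24,0,0,0,0,0,0],[0.24,0,0,0,0,0,0],[0.24,0,0,0,0,0,0],[0.24,0,0,0,0,0,0]]]'; python3 -m crank '[[[0,0,0.1,0,0,0,0],[0,0,0.1,0,0,0,0],[0,0,0.05,0,0,0,0]]]'; python3 -c "
from meas import *; st()"
```

```text
t: 5.05
eef_pos: [417.5, -151.4, 7.9]
tcp_rot: [[-0.002, -0.105, 0.994], [0.002, 0.994, 0.105], [-1.0, 0.002, -0.002]]
contact_force: [1.6, 0.4, 0.3]
grip_width: 0.0
t: 5.35
eef_pos: [455.8, -147.7, 9.2]
tcp_rot: [[-0.002, -0.106, 0.994], [0.002, 0.994, 0.106], [-1.0, 0.002, -0.002]]
contact_force: [0.4, -0.0, -0.2]
grip_width: -0.2
t 5.35 L [-250.4  -61.7] z 9.2 F [ 0.4 -0.  -0.2] w -0 j [-0.57  0.23  2.01  0.    0.9  -2.24]
 tool axes in lane frame (cols x,y,z):
 [[-0.002 -0.001  1.   ]
 [ 0.002  1.     0.001]
 [-1.     0.002 -0.002]]
```

```bash
python3 -m crank '[[[-0.05,-0.035,0.06,0,0,0,0],[0,0,0.06,0,0,0,0],[0,-0.035,0.065,0,0,0,0],[0,-0.035,0.065,0,0,0,0],[0,-0.03,0.065,0,0,0,0]]]'; python3 -c "
from meas import *; st(); cv2.imwrite('pics/top3.png',grab_frame('top')[130:310,200:400])"
```

```text
t: 5.85
eef_pos: [505.3, -164.3, 18.2]
tcp_rot: [[-0.0, -0.105, 0.995], [0.0, 0.995, 0.105], [-1.0, 0.0, -0.0]]
contact_force: [-1.2, -0.4, 0.1]
grip_width: -0.1
t 5.85 L [-202.9  -83.4] z 18.2 F [-1.2 -0.4  0.1] w -0 j [-0.54  0.32  1.87 -0.    0.95 -2.22]
 tool axes in lane frame (cols x,y,z):
 [[-0.    -0.001  1.   ]
 [ 0.     1.     0.001]
 [-1.     0.    -0.   ]]
```

View pics/top3.png

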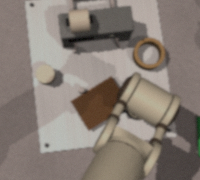

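```bash
python3 -m crank '[[[0,-0.02,0.065,0,0,0,0],[0,-0.02,0.065,0,0,0,0],[0,-0.02,0.065,0,0,0,0],[0,-0.01,0.065,0,0,0,0]]]'; python3 -c "
from meas import *; st(); cv2.imwrite('pics/top4.png',cv2.resize(grab_frame('top')[130:310,200:400],None,fx=3,fy=3));cv2.imwrite('pics/sc4.png',cv2.resize(grab_frame('scene')[160:300,170:370],None,fx=3,fy=3))"
```

```text
t: 6.3
eef_pos: [546.0, -170.8, 18.4]
tcp_rot: [[0.001, -0.105, 0.995], [-0.0, 0.995, 0.105], [-1.0, -0.0, 0.001]]
contact_force: [0.3, 0.4, 0.2]
grip_width: -0.4
t 6.30 L [-163.1  -94.1] z 18.4 F [0.3 0.4 0.2] w -0 j [-0.51  0.41  1.75  0.    0.98 -2.19]
 tool axes in lane frame (cols x,y,z):
 [[ 0.001 -0.     1.   ]
 [-0.     1.     0.   ]
 [-1.    -0.     0.001]]
```

View pics/top4.png

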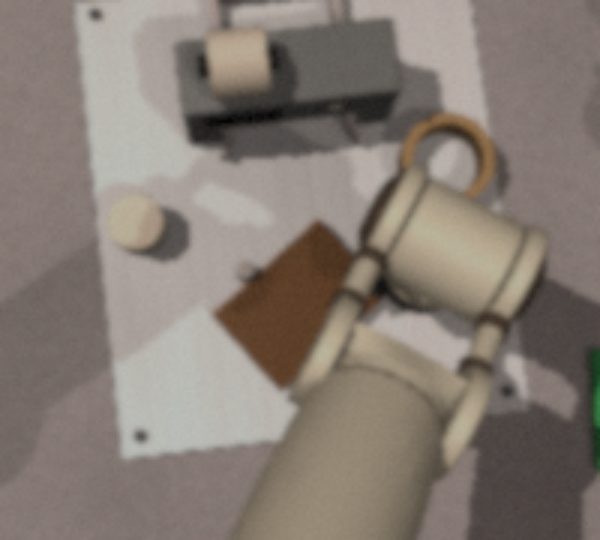

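View pics/sc4.png

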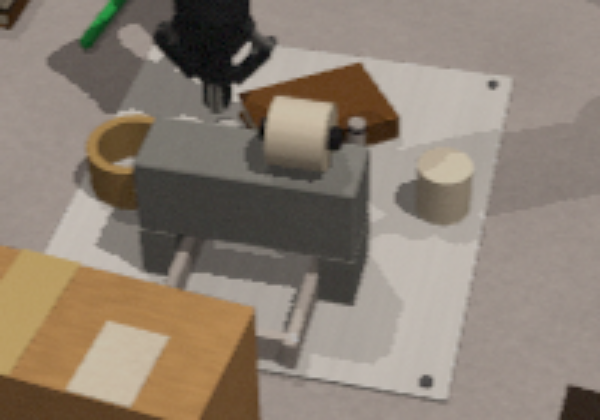

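In the top view the book is turned about 45°, with corners at (217,315), (320,222) and (287,388) in the crop, and the post at (250,272) beside its left long side. The force is near zero, so I'll work out where the finger is relative to the book.

```bash
cat >> meas.py <<'E'
def fromcorners(pts,post=(-135,60),zt=33):
    # pts crop*3 px: rear-left, front-left, rear-right  -> pose
    c=calibration("top"); P=W2L(onplane(c,np.array(pts)/3.0+[200,130],zt))
    u=P[1]-P[0]; a=np.arctan2(u[1],u[0]); 
    e=np.array([np.cos(a),np.sin(a)]); n=np.array([-e[1],e[0]])
    C=P[0]+70*e-50*n
    d=np.array(post)-C; s=W2L(arm.observe()["eef_pos"]); f=s-C
    print("corners",P.round(0).tolist(),"len",np.hypot(*u).round(0),"centre",C.round(1),"ang %.1f"%np.degrees(a),"post gap %.1f at s=%.0f"%(d@n-59,-d@e))
    for k in [(11,14.5),(-11,14.5)]:
        q=f+np.array(k); print(" tool corner",k,"t %.0f, gap %.1f"%(q@e,-50-q@n))
E
python3 - <<'E'
from meas import *
fromcorners([(217,315),(320,222),(287,388)])
E
```

```text
corners [[-175.0, 90.0], [-97.0, -19.0], [-252.0, 32.0]] len 134.0 centre [-175.4    4.3] ang -54.7 post gap 6.1 at s=22
 tool corner (11, 14.5) t 82, gap -20.9
 tool corner (-11, 14.5) t 70, gap -2.9
```

```bash
python3 -m crank '[[[-0.1,-0.05,-0.05,0,0,0,0],[-0.3,0,-0.15,0,0,0,0],[-0.3,0,-0.2,0,0,0,0],[-0.3,0,-0.2,0,0,0,0],[0,0,0,0,0,0,0]]]'; python3 -c "
from meas import *; st();wbook('wr5')"
```

```text
t: 6.9
eef_pos: [462.0, -189.3, 167.9]
tcp_rot: [[0.009, -0.104, 0.995], [-0.007, 0.995, 0.104], [-1.0, -0.008, 0.008]]
contact_force: [1.4, 0.3, -0.0]
grip_width: -0.1
t 6.90 L [-248.6 -103.8] z 167.9 F [ 1.4  0.3 -0. ] w -0 j [-0.63  0.01  1.88 -0.    1.24 -2.31]
 tool axes in lane frame (cols x,y,z):
 [[ 0.008  0.001  1.   ]
 [-0.008  1.    -0.   ]
 [-1.    -0.008  0.008]]
book L centre [-174.6    8. ] size [100.  138.1] angle of right end -54.5
[[-255.0, 35.0], [-175.0, -77.0], [-94.0, -19.0], [-174.0, 93.0]]
```

View pics/wr5.png

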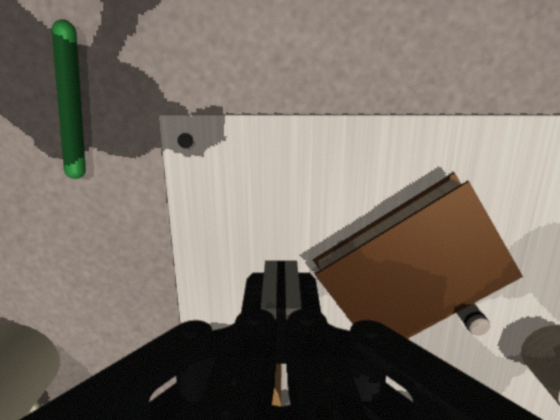

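The book is at −54.5° and has slipped back along the post, so s is now 19. Next I'll push with a shorter lever, about 26 mm right of the middle, and follow the circle round the post. That way the book stays lightly pinched between finger and post and rolls round.

```bash
python3 -m crank '[[[0,0.245,0.15,0,0,0,0],[0.25,0,0,0,0,0,0],[0.25,0,0,0,0,0,0],[0.25,0,0,0,0,0,0],[0.25,0,0,0,0,0,0]]]'; python3 -m crank '[[[0,0,0,0,0,0,0]]]';python3 -c "
from meas import *; st()"
```

```text
t: 7.45
eef_pos: [478.5, -147.0, 8.4]
tcp_rot: [[-0.002, -0.105, 0.994], [0.001, 0.994, 0.105], [-1.0, 0.001, -0.002]]
contact_force: [0.2, -0.4, -0.0]
grip_width: 0.2
t: 7.55
eef_pos: [477.8, -146.8, 7.3]
tcp_rot: [[-0.004, -0.105, 0.994], [0.003, 0.994, 0.105], [-1.0, 0.003, -0.004]]
contact_force: [-0.9, -0.7, 0.2]
grip_width: 0.4
t 7.55 L [-228.4  -63.1] z 7.3 F [-0.9 -0.7  0.2] w 0 j [-0.54  0.28  1.95  0.    0.92 -2.22]
 tool axes in lane frame (cols x,y,z):
 [[-0.004 -0.001  1.   ]
 [ 0.003  1.     0.001]
 [-1.     0.003 -0.004]]
```

```bash
python3 -m crank '[[[-0.065,0,0,0,0,0,0],[0,0.027,0.065,0,0,0,0],[0,0.027,0.065,0,0,0,0],[0,0.005,0.02,0,0,0,0]]]';python3 -c "
from meas import *; st()"; python3 -m crank '[[[0,-0.02,0.06,0,0,0,0],[0,-0.02,0.06,0,0,0,0],[0,-0.02,0.06,0,0,0,0]]]';python3 -c "
from meas import *; st(); cv2.imwrite('pics/top5.png',cv2.resize(grab_frame('top')[130:310,200:400],None,fx=3,fy=3))"
```

```text
t: 7.95
eef_pos: [502.0, -136.4, 21.4]
tcp_rot: [[0.001, -0.106, 0.994], [-0.001, 0.994, 0.106], [-1.0, -0.001, 0.001]]
contact_force: [-3.7, -3.2, 2.0]
grip_width: -0.1
t 7.95 L [-203.3  -55.3] z 21.4 F [-3.7 -3.2  2. ] w -0 j [-0.5   0.29  1.9  -0.    0.95 -2.17]
 tool axes in lane frame (cols x,y,z):
 [[ 0.001 -0.002  1.   ]
 [-0.001  1.     0.002]
 [-1.    -0.001  0.001]]
t: 8.25
eef_pos: [529.0, -144.1, 21.1]
tcp_rot: [[-0.0, -0.106, 0.994], [-0.002, 0.994, 0.106], [-1.0, -0.002, -0.001]]
contact_force: [-2.3, -5.0, -0.2]
grip_width: 0.3
t 8.25 L [-177.3  -65.8] z 21.1 F [-2.3 -5.  -0.2] w 0 j [-0.49  0.35  1.82 -0.    0.97 -2.16]
 tool axes in lane frame (cols x,y,z):
 [[-0.001 -0.001  1.   ]
 [-0.002  1.     0.001]
 [-1.    -0.002 -0.001]]
```

View pics/top5.png

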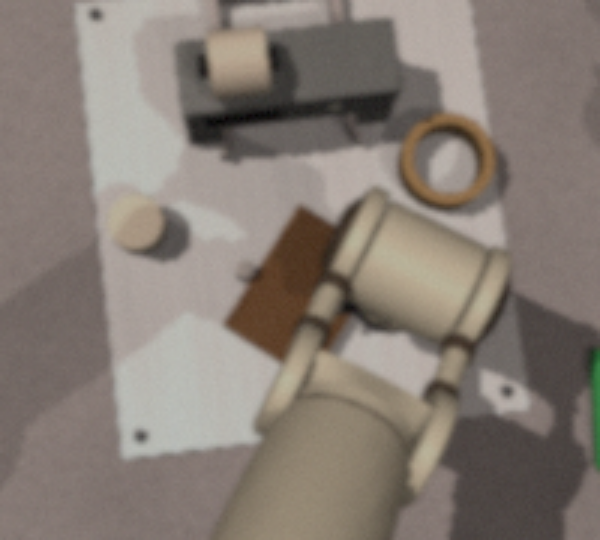

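The pinch works, with about 5.5 N of force and the book turning beside the post. Continuing along the arc.

```bash
python3 -m crank '[[[0,-0.01,0.05,0,0,0,0],[0,-0.005,0.05,0,0,0,0],[0,-0.003,0.05,0,0,0,0]]]';python3 -c "
from meas import *; st(); fromcorners([(225,325),(302,207),(287,388)])"; python3 -m crank '[[[0,0,0.06,0,0,0,0],[0,0.005,0.06,0,0,0,0]]]';python3 -c "
from meas import *; st(); cv2.imwrite('pics/top6.png',cv2.resize(grab_frame('top')[130:310,200:400],None,fx=3,fy=3))"
```

```text
t: 8.6
eef_pos: [552.1, -145.3, 21.4]
tcp_rot: [[0.001, -0.105, 0.994], [-0.004, 0.994, 0.105], [-1.0, -0.004, 0.001]]
contact_force: [-0.9, -8.5, -1.4]
grip_width: 0.2
t 8.60 L [-154.4  -69.4] z 21.4 F [-0.9 -8.5 -1.4] w 0 j [-0.47  0.4   1.75 -0.    0.98 -2.14]
 tool axes in lane frame (cols x,y,z):
 [[ 0.001 -0.001  1.   ]
 [-0.004  1.     0.001]
 [-1.    -0.004  0.001]]
corners [[-185.0, 84.0], [-81.0, -4.0], [-252.0, 32.0]] len 136.0 centre [-163.9    0.6] ang -39.9 post gap 5.1 at s=16
 tool corner (11, 14.5) t 51, gap -20.6
 tool corner (-11, 14.5) t 34, gap -6.5
t: 8.8
eef_pos: [570.6, -143.4, 21.8]
tcp_rot: [[0.003, -0.105, 0.994], [-0.005, 0.994, 0.105], [-1.0, -0.005, 0.003]]
contact_force: [1.7, -10.3, -1.7]
grip_width: -0.4
t 8.80 L [-135.8  -69.4] z 21.8 F [  1.7 -10.3  -1.7] w -0 j [-0.45  0.44  1.7  -0.    1.   -2.12]
 tool axes in lane frame (cols x,y,z):
 [[ 0.003 -0.001  1.   ]
 [-0.005  1.     0.001]
 [-1.    -0.005  0.003]]
```

View pics/top6.png

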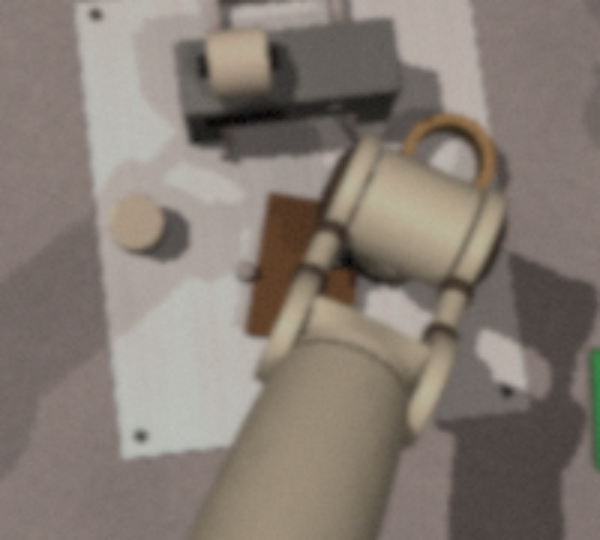

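The book is about 15° short of the lane's direction, with its left side touching the post at (247,270). Finishing the arc.

```bash
python3 -m crank '[[[0,0.015,0.06,0,0,0,0],[0,0.02,0.06,0,0,0,0],[0,0.025,0.05,0,0,0,0],[0,0,0,0,0,0,0]]]';python3 -c "
from meas import *; st(); cv2.imwrite('pics/top7.png',cv2.resize(grab_frame('top')[130:310,200:400],None,fx=3,fy=3))"
```

```text
t: 9.25
eef_pos: [599.0, -134.4, 24.1]
tcp_rot: [[0.012, -0.105, 0.994], [-0.011, 0.994, 0.105], [-1.0, -0.012, 0.011]]
contact_force: [5.8, -17.2, -0.7]
grip_width: -0.1
t 9.25 L [-106.6  -63.4] z 24.1 F [  5.8 -17.2  -0.7] w -0 j [-0.41  0.48  1.63 -0.01  1.01 -2.09]
 tool axes in lane frame (cols x,y,z):
 [[ 0.011 -0.001  1.   ]
 [-0.012  1.     0.001]
 [-1.    -0.012  0.011]]
```

View pics/top7.png

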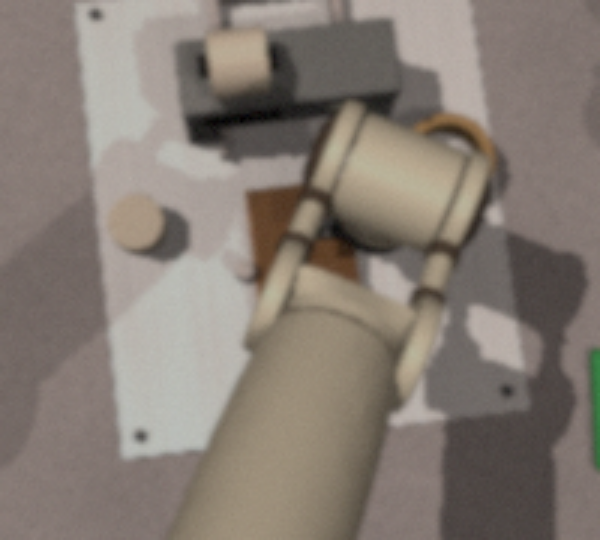

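The book's left edge, from (248,193) to (258,270), leans left like the lane does, so it is about aligned. I'll release, rise, move back and look.

```bash
python3 -m crank '[[[0,-0.07,0,0,0,0,0],[0,-0.08,0,0,0,0,0],[-0.25,0,-0.1,0,0,0,0],[-0.3,0,-0.15,0,0,0,0],[-0.3,0.05,-0.3,0,0,0,0]]]'; python3 -m crank '[[[-0.2,0.15,-0.25,0,0,0,0],[0,0.2,-0.25,0,0,0,0],[0,0.1,-0.3,0,0,0,0],[0,0,-0.2,0,0,0,0],[0,0,0,0,0,0,0]]]';python3 -c "
from meas import *; st(); wbook('wr6'); im=grab_frame('top'); cv2.imwrite('pics/top8.png',cv2.resize(im[130:310,200:400],None,fx=3,fy=3))"
```

```text
t: 9.8
eef_pos: [523.4, -153.9, 140.1]
tcp_rot: [[0.001, -0.105, 0.994], [-0.0, 0.994, 0.105], [-1.0, -0.0, 0.001]]
contact_force: [0.8, -1.7, 0.7]
grip_width: -0.0
t: 10.3
eef_pos: [366.1, -101.8, 165.3]
tcp_rot: [[-0.002, -0.104, 0.995], [0.001, 0.995, 0.104], [-1.0, 0.002, -0.002]]
contact_force: [0.6, 0.1, -0.4]
grip_width: -0.1
t 10.30 L [-334.9   -6.7] z 165.3 F [ 0.6  0.1 -0.4] w -0 j [-0.59 -0.32  2.18 -0.    1.29 -2.27]
 tool axes in lane frame (cols x,y,z):
 [[-0.002  0.     1.   ]
 [ 0.002  1.    -0.   ]
 [-1.     0.002 -0.002]]
book L centre [-150.    -7.5] size [14.  47.2] angle of right end -0.0
[[-174.0, -14.0], [-126.0, -14.0], [-126.0, -0.0], [-174.0, -0.0]]
```

View pics/top8.png

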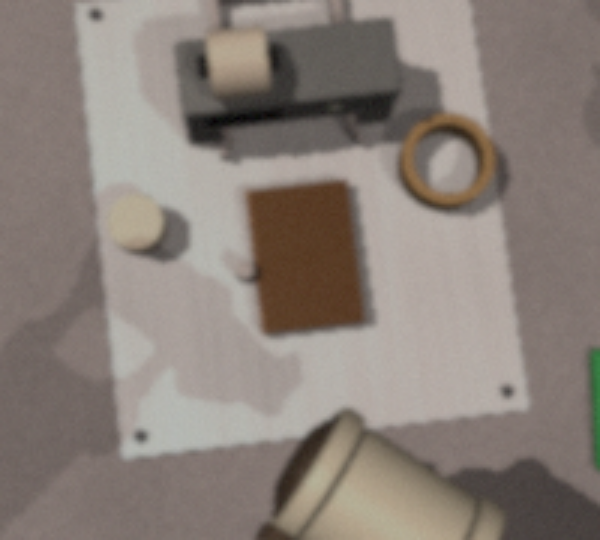

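View pics/wr6.png

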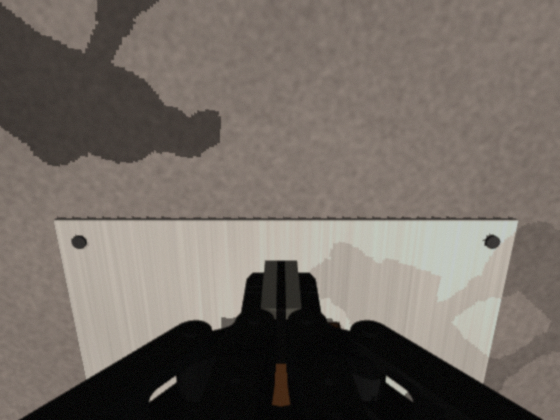

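```bash
python3 - <<'E'
from meas import *
im=grab_frame("top"); c=calibration("top")
r,B=book(im,c); B=W2L(B); print(r[1],"centre L",W2L(np.array(r[0])).round(1)); print(B.round(1).tolist())
d=B[1]-B[0]; 
for i in range(2):
    d=B[i+1]-B[i]; print(np.hypot(*d).round(0),np.degrees(np.arctan2(d[1],d[0])).round(1))
E
```

```text
(134.39720153808594, 93.73027038574219) centre L [-127.9    0.4]
[[-194.9, 47.7], [-195.4, -46.0], [-61.0, -46.8], [-60.5, 46.9]]
94.0 -90.3
134.0 -0.3
```

The top-camera fix puts the book centre at L(-128,0.4), angle −0.3°, with its near end at x≈−198. Now I'll move behind it, half-open the fingers for two push points, and lean back 40°.

```bash
python3 -m crank '[[[0,0.02,0.32,0,0,0,0.6],[0,0.02,0.32,0,0,0,0.6],[0,0,0,0,-0.178,0,0.6],[0,0,0,0,-0.178,0,0.6],[0,0,0,0,-0.178,0,0.6]]]'; python3 -m crank '[[[0,0,0,0,-0.178,0,0.6],[0,0,0,0,-0.178,0,0.6],[0,0,0,0,0,0,0.6],[0,0,0,0,0,0,0.6]]]';python3 -c "
from meas import *; st()"
```

```text
t: 10.95
eef_pos: [465.8, -86.8, 166.2]
tcp_rot: [[0.408, -0.107, 0.907], [0.045, 0.994, 0.097], [-0.912, 0.001, 0.41]]
contact_force: [-1.2, 1.1, -0.2]
grip_width: 51.3
t: 11.35
eef_pos: [464.1, -87.7, 166.9]
tcp_rot: [[0.638, -0.103, 0.763], [0.066, 0.995, 0.079], [-0.767, 0.001, 0.641]]
contact_force: [-0.2, -0.8, 1.6]
grip_width: 51.1
t 11.35 L [-235.9   -2.9] z 166.9 F [-0.2 -0.8  1.6] w 51 j [-0.81 -0.57  2.49  0.71  0.89 -2.85]
 tool axes in lane frame (cols x,y,z):
 [[ 0.641  0.001  0.767]
 [-0.     1.    -0.001]
 [-0.767  0.001  0.641]]
```

Joint 6 is at −2.85, close to its range limit, because this near-base pose is cramped. I'll reduce the lean to 20° for now and restore it farther forward.

```bash
python3 -m crank '[[[0,0.02,0,0,0.15,0,0.6],[0,0,0,0,0.15,0,0.6],[0,0,0,0,0.15,0,0.6],[0,0,0,0,0,0,0.6]]]'; python3 -c "
from meas import *; st()"; python3 -m crank '[[[0.23,0,-0.084,0,0,0,0.6],[0.23,0,-0.084,0,0,0,0.6],[0.23,0,-0.084,0,0,0,0.6],[0.2,0,-0.074,0,0,0,0.6],[0,0,0,0,0,0,0.6]]]';python3 -c "
from meas import *; st()"
```

```text
t: 11.75
eef_pos: [468.5, -84.8, 170.4]
tcp_rot: [[0.339, -0.109, 0.935], [0.032, 0.994, 0.104], [-0.94, -0.005, 0.34]]
contact_force: [0.3, 1.2, 0.9]
grip_width: 51.6
t 11.75 L [-231.2   -0.5] z 170.4 F [0.3 1.2 0.9] w 52 j [-0.58 -0.32  2.21  0.26  0.99 -2.37]
 tool axes in lane frame (cols x,y,z):
 [[ 0.34  -0.004  0.94 ]
 [-0.003  1.     0.006]
 [-0.94  -0.005  0.34 ]]
t: 12.25
eef_pos: [460.1, -81.8, 20.3]
tcp_rot: [[0.33, -0.105, 0.938], [0.04, 0.994, 0.098], [-0.943, 0.006, 0.332]]
contact_force: [-0.5, 0.1, -0.2]
grip_width: 51.2
t 12.25 L [-239.3    3.4] z 20.3 F [-0.5  0.1 -0.2] w 51 j [-0.58 -0.03  2.31  0.37  0.63 -2.54]
 tool axes in lane frame (cols x,y,z):
 [[ 0.332 -0.001  0.943]
 [ 0.006  1.    -0.001]
 [-0.943  0.006  0.332]]
```

```bash
python3 -m crank '[[[0.035,-0.02,0.08,0,0,0,0.6],[0.03,0,0.08,0,0,0,0.6],[0.025,0,0.07,0,0,0,0.6],[0.025,0,0.07,0,0,0,0.6],[0.025,0,0.07,0,0,0,0.6]]]';python3 -c "
from meas import *; st();  cv2.imwrite('pics/top9.png',cv2.resize(grab_frame('top')[130:310,200:400],None,fx=3,fy=3))"
```

```text
t: 12.75
eef_pos: [524.3, -81.6, 25.4]
tcp_rot: [[0.34, -0.105, 0.935], [0.034, 0.994, 0.1], [-0.94, -0.003, 0.341]]
contact_force: [-6.9, -2.9, 7.4]
grip_width: 51.5
t 12.75 L [-175.4   -3.2] z 25.4 F [-6.9 -2.9  7.4] w 52 j [-0.5   0.12  2.15  0.34  0.61 -2.43]
 tool axes in lane frame (cols x,y,z):
 [[ 0.341 -0.001  0.94 ]
 [-0.002  1.     0.002]
 [-0.94  -0.003  0.341]]
```

View pics/top9.png

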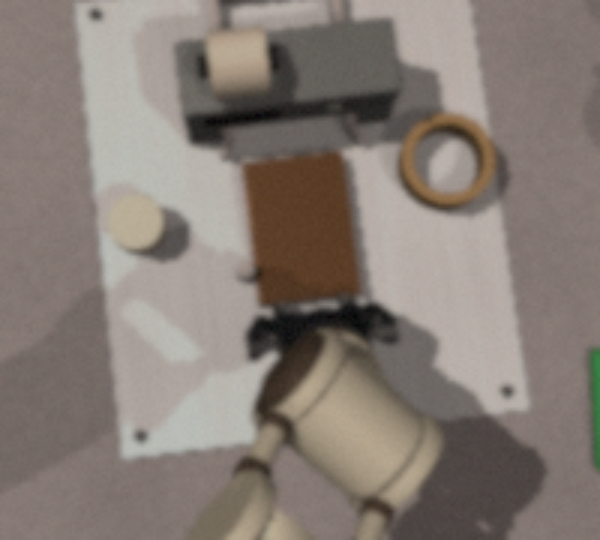

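The book is sliding straight, with its edges still parallel to the lane, and its near end is at (262-357,300). The tool tip has drifted up to z=25, too close to the book's top edge. I'll back off, lower it, and recheck.

```bash
python3 -m crank '[[[-0.027,0.01,-0.075,0,0,0,0.6],[-0.02,0.01,-0.05,0,0,0,0.6],[0.063,0,-0.022,0,0,0,0.6],[0,0,0,0,0,0,0.6]]]';python3 -c "
from meas import *; st();cv2.imwrite('pics/wr9.png',grab_frame('wrist'));
im=grab_frame('top');c=calibration('top')
r,B=book(im,c); B=W2L(B); print(r[1],'centre L',W2L(np.array(r[0])).round(1),r[2]); print(B.round(1).tolist())"
```

```text
t: 13.2
eef_pos: [501.2, -79.3, 12.5]
tcp_rot: [[0.335, -0.104, 0.936], [0.036, 0.995, 0.098], [-0.941, 0.001, 0.337]]
contact_force: [-0.4, 0.2, -0.3]
grip_width: 51.6
t 13.20 L [-198.2    1.5] z 12.5 F [-0.4  0.2 -0.3] w 52 j [-0.52  0.09  2.21  0.37  0.59 -2.48]
 tool axes in lane frame (cols x,y,z):
 [[ 0.337 -0.     0.941]
 [ 0.001  1.    -0.   ]
 [-0.941  0.001  0.337]]
(138.02561950683594, 93.73027038574219) centre L [-96.8   0.3] 5.660104751586914
[[-165.5, 47.5], [-166.0, -46.2], [-28.0, -47.0], [-27.5, 46.8]]
```

View pics/wr9.png

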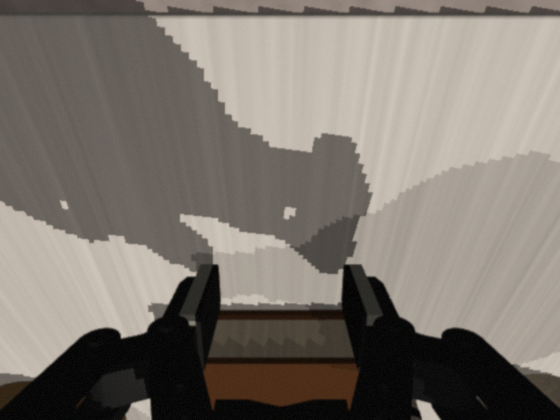

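```bash
python3 -m crank '[[[0.025,0,0.07,0,0,0,0.6],[0.025,0,0.07,0,0,0,0.6],[0.025,0,0.06,0,0,0,0.6],[0.025,0,0.06,0,0,0,0.6],[0.025,0,0.06,0,0,0,0.6]]]';python3 -c "
from meas import *; st()"; python3 -m crank '[[[0.025,0,0.06,0,0,0,0.6],[0.025,0,0.06,0,0,0,0.6],[0.025,0,0.06,0,0,0,0.6]]]';python3 -c "
from meas import *; st();  cv2.imwrite('pics/top10.png',cv2.resize(grab_frame('top')[130:310,200:400],None,fx=3,fy=3))"
```

```text
t: 13.8
eef_pos: [554.1, -74.2, 12.1]
tcp_rot: [[0.337, -0.105, 0.936], [0.036, 0.994, 0.099], [-0.941, 0.0, 0.338]]
contact_force: [-2.0, -0.1, 1.2]
grip_width: 51.3
t 13.80 L [-145.     1.1] z 12.1 F [-2.  -0.1  1.2] w 51 j [-0.45  0.21  2.07  0.33  0.59 -2.38]
 tool axes in lane frame (cols x,y,z):
 [[ 0.338 -0.001  0.941]
 [ 0.     1.     0.001]
 [-0.941  0.     0.338]]
t: 14.1
eef_pos: [583.1, -71.2, 10.7]
tcp_rot: [[0.337, -0.105, 0.936], [0.036, 0.994, 0.099], [-0.941, 0.0, 0.339]]
contact_force: [-2.1, 0.0, 2.5]
grip_width: 51.1
t 14.10 L [-115.9    1.1] z 10.7 F [-2.1  0.   2.5] w 51 j [-0.42  0.28  1.99  0.31  0.59 -2.33]
 tool axes in lane frame (cols x,y,z):
 [[ 0.339 -0.001  0.941]
 [ 0.     1.     0.001]
 [-0.941  0.     0.339]]
```

View pics/top10.png

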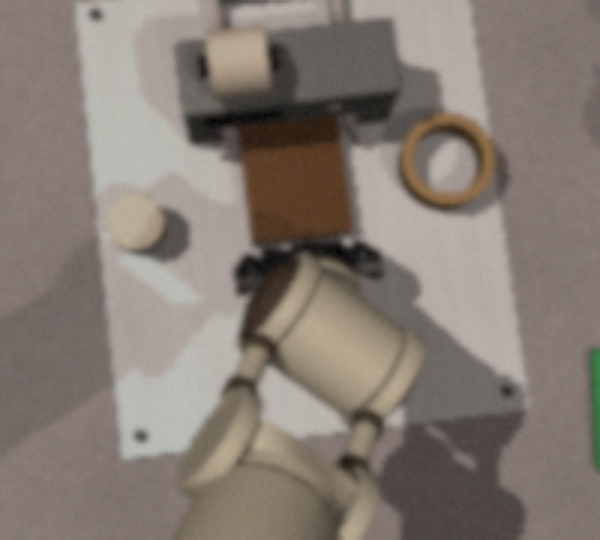

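The book is entering straight between the rails with only about 2 N of push. Now I'll restore the 40° lean before getting near the head.

```bash
python3 -m crank '[[[-0.055,0,-0.045,0,0,0,0.6],[0,0,0,0,-0.15,0,0.6],[0,0,0,0,-0.15,0,0.6],[0,0,0,0,-0.15,0,0.6],[0,0,0,0,0,0,0.6]]]';python3 -c "
from meas import *; st()"
```

```text
t: 14.65
eef_pos: [577.9, -64.0, 27.8]
tcp_rot: [[0.575, -0.099, 0.812], [0.066, 0.995, 0.074], [-0.816, 0.011, 0.579]]
contact_force: [-1.0, -0.0, 0.0]
grip_width: 51.7
t 14.65 L [-120.3    8.8] z 27.8 F [-1. -0.  0.] w 52 j [-0.5   0.16  2.2   0.95  0.42 -2.98]
 tool axes in lane frame (cols x,y,z):
 [[ 0.579  0.005  0.816]
 [ 0.006  1.    -0.011]
 [-0.816  0.011  0.579]]
```

Joint 6 has reached −2.98, at the edge of its range, so this wrist branch can't lean further. I'll un-lean, rise, and give the tool a half-turn about its own axis, which puts j6 near 0, then come back in leaned.

```bash
python3 -m crank '[[[0,0,0,0,0.15,0,0.6],[0,0,0,0,0.15,0,0.6],[0,0,0,0,0,0,0.6]]]';python3 -c "
from meas import *; st()"
```

```text
t: 14.95
eef_pos: [583.4, -62.2, 30.6]
tcp_rot: [[0.445, -0.117, 0.888], [0.064, 0.993, 0.099], [-0.893, 0.012, 0.45]]
contact_force: [1.6, -0.3, 0.3]
grip_width: 51.3
t 14.95 L [-114.6   10. ] z 30.6 F [ 1.6 -0.3  0.3] w 51 j [-0.45  0.2   2.08  0.52  0.53 -2.54]
 tool axes in lane frame (cols x,y,z):
 [[ 0.45  -0.013  0.893]
 [ 0.017  1.     0.006]
 [-0.893  0.012  0.45 ]]
```

```bash
python3 -m crank '[[[-0.28,0,0.06,0,0,0,0.6],[-0.28,0,0.06,0,0,0,0.6],[-0.28,0,0.1,0,0,0,0.6],[-0.05,0,0,0.19,0,0,0.6],[0,0,0,0.19,0,0,0.6]]]'; python3 -m crank '[[[0,0,0,0.19,0,0,0.6],[0,0,0,0.19,0,0,0.6],[0,0,0,0.19,0,0,0.6],[0,0,0,0.19,0,0,0.6],[0,0,0,0.19,0,0,0.6]]]';python3 -c "
from meas import *; st()"
```

```text
t: 15.45
eef_pos: [551.8, -66.8, 165.3]
tcp_rot: [[0.448, 0.154, 0.88], [0.066, 0.976, -0.205], [-0.891, 0.15, 0.428]]
contact_force: [-0.2, 0.3, -0.9]
grip_width: 50.9
t: 15.95
eef_pos: [550.4, -65.9, 161.9]
tcp_rot: [[0.444, 0.713, 0.543], [0.069, 0.577, -0.814], [-0.894, 0.399, 0.207]]
contact_force: [-0.4, -0.9, -0.9]
grip_width: 51.2
t 15.95 L [-147.8    9.7] z 161.9 F [-0.4 -0.9 -0.9] w 51 j [-0.49 -0.14  2.11  0.38  0.83 -1.33]
 tool axes in lane frame (cols x,y,z):
 [[ 0.448  0.769  0.455]
 [ 0.022  0.499 -0.866]
 [-0.894  0.399  0.207]]
```

```bash
python3 -m crank '[[[0,0,0,0.19,0,0,0.6],[0,0,0,0.19,0,0,0.6],[0,0,0,0.19,0,0,0.6],[0,0,0,0.19,0,0,0.6],[0,0,0,0.19,0,0,0.6]]]'; python3 -m crank '[[[0,0,0,0.19,0,0,0.6],[0,0,0,0.19,0,0,0.6],[0,0,0,0.19,0,0,0.6],[0,0,0,0.19,0,0,0.6],[0,0,0,0.19,0,0,0.6]]]' >/dev/null; python3 -m crank '[[[0,0,0,0.19,0,0,0.6],[0,0,0,0.19,0,0,0.6],[0,0,0,0.19,0,0,0.6],[0,0,0,0.18,0,0,0.6],[0,0,0,0,0,0,0.6]]]' >/dev/null;python3 -c "
from meas import *; st(); cv2.imwrite('pics/wr11.png',grab_frame('wrist'));im=grab_frame('top');c=calibration('top');cv2.imwrite('pics/top11.png',cv2.resize(im[130:310,200:400],None,fx=3,fy=3))"
```

```text
t: 16.45
eef_pos: [550.4, -65.9, 161.9]
tcp_rot: [[0.444, 0.892, -0.085], [0.069, -0.129, -0.989], [-0.894, 0.433, -0.119]]
contact_force: [-0.2, 0.1, -0.2]
grip_width: 51.2
t 17.45 L [-147.8    9.7] z 161.9 F [-0.  -0.2 -0.2] w 51 j [-0.49 -0.14  2.11  0.38  0.83  0.74]
 tool axes in lane frame (cols x,y,z):
 [[ 0.448  0.025 -0.894]
 [ 0.022 -1.    -0.017]
 [-0.894 -0.012 -0.449]]
```

View pics/wr11.png

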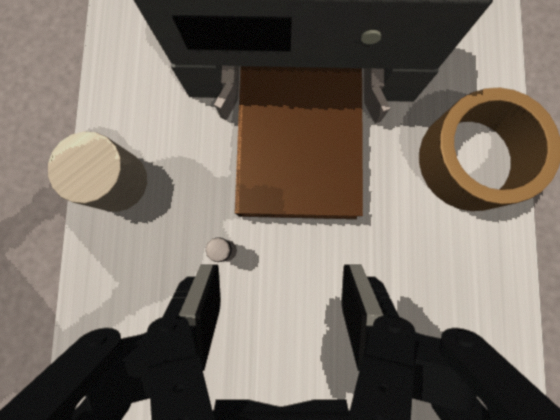

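View pics/top11.png

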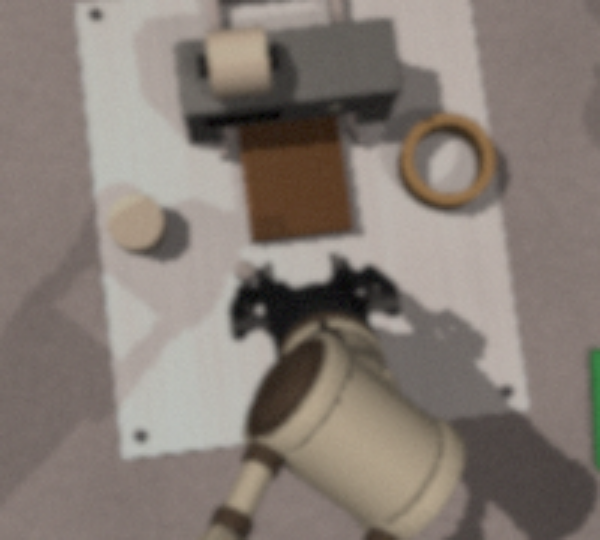

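The wrist view is now much better. The book lies straight between the flared rails, with its near end at row 215, and post, label roll and tape roll are untouched; j6 is at 0.74. I'll lean to about 42°, centre sideways, and then descend behind the book.

```bash
python3 -m crank '[[[0,0.065,0,0.021,0.17,0.028,0.6],[0,0,0,0,0.17,0,0.6],[0,0,0,0,0,0,0.6]]]';python3 -c "
from meas import *; st()"
```

```text
t: 17.85
eef_pos: [548.6, -73.8, 158.0]
tcp_rot: [[0.647, 0.105, -0.755], [0.074, -0.994, -0.075], [-0.759, -0.007, -0.651]]
contact_force: [-0.9, 0.8, -0.9]
grip_width: 51.5
t 17.85 L [-150.4    2.1] z 158.0 F [-0.9  0.8 -0.9] w 51 j [-0.6  -0.25  2.3   0.76  0.67  0.35]
 tool axes in lane frame (cols x,y,z):
 [[ 0.651  0.001 -0.759]
 [ 0.006 -1.     0.004]
 [-0.759 -0.007 -0.651]]
```

```bash
python3 -m crank '[[[0.2,0.014,0.13,0,0,0,0.6],[0.2,0,0.13,0,0,0,0.6],[0.2,0,0.13,0,0,0,0.6],[0.16,0,0.11,0,0,0,0.6],[0,0,0,0,0,0,0.6]]]';python3 -c "
from meas import *; st(); cv2.imwrite('pics/wr12.png',grab_frame('wrist'))"
```

```text
t: 18.35
eef_pos: [568.2, -72.9, 22.5]
tcp_rot: [[0.645, 0.107, -0.757], [0.076, -0.994, -0.076], [-0.761, -0.009, -0.649]]
contact_force: [-1.2, 0.4, -0.7]
grip_width: 51.3
t 18.35 L [-130.8    0.9] z 22.5 F [-1.2  0.4 -0.7] w 51 j [-0.57  0.16  2.27  1.29  0.44 -0.24]
 tool axes in lane frame (cols x,y,z):
 [[ 0.649  0.003 -0.761]
 [ 0.009 -1.     0.004]
 [-0.761 -0.009 -0.649]]
```

View pics/wr12.png

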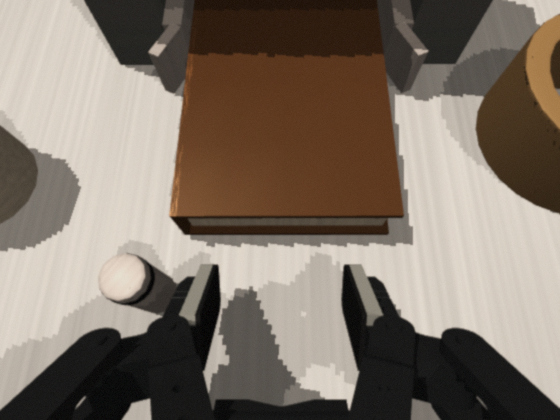

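The wrist view shows the fingers behind the book's near end. The left knuckle, at about (95,335), lies near the post top at (125,280), so I'll check its clearance before pushing on.

```bash
python3 - <<'E'
from meas import *
c=calibration("wrist"); s=arm.observe(); R=s["tcp_rot"]; p=s["eef_pos"]
c0=R.T@(c["position"]-p)
for px in [(212,265),(190,280),(150,330),(120,330),(95,335),(60,350),(20,390)]:
    d=R.T@ray(c,*px)
    for zz in (-11,0): 
        q=c0+d*(zz-c0[2])/d[2]; w=p+R@q; l=W2L(w)
        print(px,"z_t",zz,"tool",q.round(0),"lane",l.round(0),"z %.0f"%w[2])
print("post top px",proj(c,[*L2W(-135,60),50]).round(0))
E
```

```text
(212, 265) z_t -11 tool [-11. -26. -11.] lane [-128.   26.] z 41
(212, 265) z_t 0 tool [ 10. -30.   0.] lane [-123.   30.] z 18
(190, 280) z_t -11 tool [-22. -32. -11.] lane [-136.   32.] z 49
(190, 280) z_t 0 tool [ -3. -37.   0.] lane [-132.   37.] z 28
(150, 330) z_t -11 tool [-51. -38. -11.] lane [-154.   37.] z 71
(150, 330) z_t 0 tool [-36. -44.   0.] lane [-153.   43.] z 53
(120, 330) z_t -11 tool [-51. -46. -11.] lane [-154.   46.] z 71
(120, 330) z_t 0 tool [-36. -54.   0.] lane [-153.   53.] z 53
(95, 335) z_t -11 tool [-53. -53. -11.] lane [-156.   52.] z 73
(95, 335) z_t 0 tool [-39. -61.   0.] lane [-155.   61.] z 55
(60, 350) z_t -11 tool [-59. -59. -11.] lane [-160.   59.] z 77
(60, 350) z_t 0 tool [-46. -69.   0.] lane [-160.   68.] z 60
(20, 390) z_t -11 tool [-73. -61. -11.] lane [-169.   61.] z 88
(20, 390) z_t 0 tool [-62. -71.   0.] lane [-170.   70.] z 72
post top px [[113. 277.]]
```

The open knuckles would pass within a few mm of the post, so I'll narrow the hand to 0.25. That is still two separate push points and clears the post. I'll lower a little as well.

```bash
python3 -m crank '[[[0.025,0,0.02,0,0,0,0.25],[0.025,0,0.02,0,0,0,0.25],[0,0,0,0,0,0,0.25]]]';python3 -c "
from meas import *; st()"
```

```text
t: 18.7
eef_pos: [570.8, -75.1, 18.2]
tcp_rot: [[0.652, 0.105, -0.751], [0.071, -0.995, -0.077], [-0.755, -0.003, -0.656]]
contact_force: [-0.5, 0.4, -1.1]
grip_width: 21.7
t 18.70 L [-128.5   -1.5] z 18.2 F [-0.5  0.4 -1.1] w 22 j [-0.57  0.18  2.27  1.35  0.44 -0.3 ]
 tool axes in lane frame (cols x,y,z):
 [[ 0.656  0.    -0.755]
 [ 0.002 -1.     0.002]
 [-0.755 -0.003 -0.656]]
```

```bash
python3 -m crank '[[[0.06,0,-0.03,0,0,0,0.25],[0.044,0,-0.05,0,0,0,0.25],[0.044,0,-0.05,0,0,0,0.25]]]';python3 -c "
from meas import *; st(); cv2.imwrite('pics/wr13.png',grab_frame('wrist'))"
```

```text
t: 19.0
eef_pos: [599.9, -71.8, 13.6]
tcp_rot: [[0.651, 0.104, -0.752], [0.071, -0.995, -0.076], [-0.756, -0.004, -0.655]]
contact_force: [-2.1, -0.7, 1.4]
grip_width: 21.5
t 19.00 L [-99.1  -1.2] z 13.6 F [-2.1 -0.7  1.4] w 21 j [-0.52  0.25  2.19  1.36  0.41 -0.27]
 tool axes in lane frame (cols x,y,z):
 [[ 0.655 -0.    -0.756]
 [ 0.003 -1.     0.002]
 [-0.756 -0.004 -0.655]]
```

View pics/wr13.png

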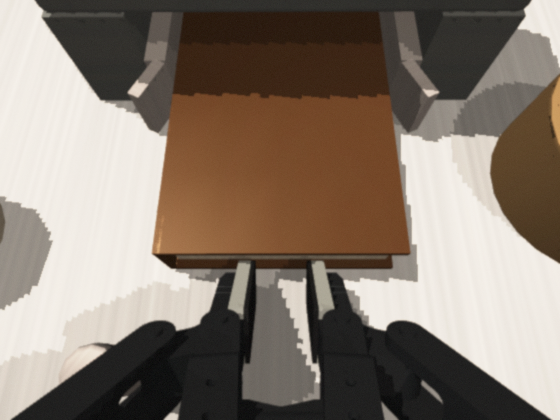

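The tips touch the near end (row ~262), the book is straight between the rails, and the post is passing well outside the knuckle. Push on.

```bash
python3 -m crank '[[[0.044,0,-0.05,0,0,0,0.25],[0.044,0,-0.05,0,0,0,0.25],[0.044,0,-0.05,0,0,0,0.25],[0.044,0,-0.05,0,0,0,0.25]]]';python3 -c "
from meas import *; st(); cv2.imwrite('pics/wr14.png',grab_frame('wrist'))"
```

```text
t: 19.45
eef_pos: [639.8, -67.4, 12.7]
tcp_rot: [[0.651, 0.104, -0.752], [0.071, -0.995, -0.076], [-0.756, -0.004, -0.654]]
contact_force: [-2.3, -0.1, 1.9]
grip_width: 21.2
t 19.45 L [-59.  -1.] z 12.7 F [-2.3 -0.1  1.9] w 21 j [-0.47  0.33  2.09  1.32  0.38 -0.18]
 tool axes in lane frame (cols x,y,z):
 [[ 0.654  0.    -0.756]
 [ 0.003 -1.     0.003]
 [-0.756 -0.004 -0.654]]
```

View pics/wr14.png

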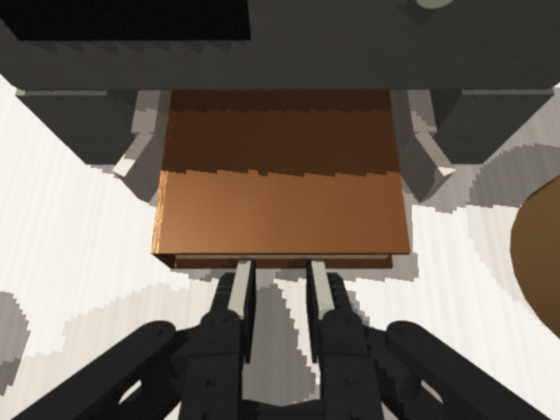

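```bash
python3 -m crank '[[[0.044,0,-0.05,0,0,0,0.25],[0.044,0,-0.05,0,0,0,0.25],[0.044,0,-0.05,0,0,0,0.25],[0.02,0,-0.025,0,0,0,0.25]]]';python3 -c "
from meas import *; st(); cv2.imwrite('pics/wr15.png',grab_frame('wrist'))"
```

```text
t: 19.9
eef_pos: [674.5, -63.8, 12.6]
tcp_rot: [[0.651, 0.104, -0.752], [0.071, -0.995, -0.076], [-0.756, -0.004, -0.655]]
contact_force: [-2.2, 0.2, 0.6]
grip_width: 21.5
t 19.90 L [-24.1  -1.1] z 12.6 F [-2.2  0.2  0.6] w 21 j [-0.43  0.39  1.99  1.26  0.36 -0.09]
 tool axes in lane frame (cols x,y,z):
 [[ 0.655  0.    -0.756]
 [ 0.003 -1.     0.002]
 [-0.756 -0.004 -0.655]]
```

View pics/wr15.png

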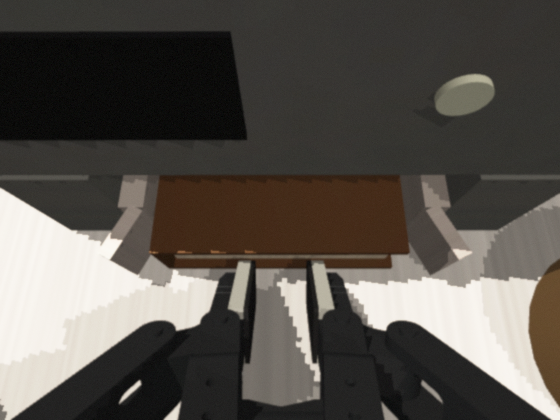

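Near end at row ~252, head's front lower edge at row 175. Slowing to 4 mm steps and watching the force for the backstop.

```bash
for i in 1; do python3 -m crank '[[[0.0175,0,-0.02,0,0,0,0.25],[0.0175,0,-0.02,0,0,0,0.25]]]' | grep -E "eef|force"; python3 -m crank '[[[0.0175,0,-0.02,0,0,0,0.25]]]'| grep -E "eef|force"; python3 -m crank '[[[0.009,0,-0.01,0,0,0,0.25]]]'| grep -E "eef|force"; done; python3 -c "
from meas import *; st(); cv2.imwrite('pics/wr16.png',grab_frame('wrist'))"
```

```text
eef_pos: [681.5, -63.0, 12.4]
contact_force: [-2.9, 0.0, 0.2]
eef_pos: [685.5, -62.6, 12.4]
contact_force: [-2.0, 0.2, 1.2]
eef_pos: [687.6, -62.4, 12.4]
contact_force: [-3.0, -0.9, 1.3]
t 20.35 L [-11.   -1.1] z 12.4 F [-3.  -0.9  1.3] w 21 j [-0.41  0.42  1.96  1.23  0.35 -0.05]
 tool axes in lane frame (cols x,y,z):
 [[ 0.654 -0.    -0.756]
 [ 0.003 -1.     0.003]
 [-0.756 -0.004 -0.654]]
```

View pics/wr16.png

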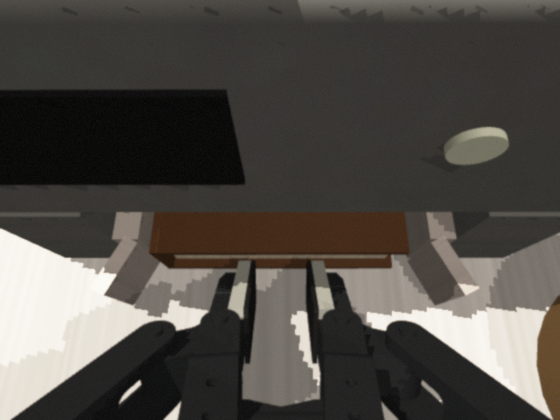

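```bash
cat >> meas.py <<'E'
def nearend(c,im):
    v=cv2.cvtColor(im,cv2.COLOR_BGR2HSV); out=[]
    for u in (190,210,350,370):
        col=v[:,u]; m=(col[:,1]>120)&(col[:,0]<20)&(col[:,2]>25)
        r=[i for i in range(200,300) if m[i]]
        # first break = top near edge
        k=r[0]
        while m[k]: k+=1
        out.append((u,k,W2L(onplane(c,[(u,k-0.5)],33))[0].round(1).tolist()))
    print("near top edge",out)
E
python3 - <<'E'
from meas import *
c=calibration("wrist"); im=cv2.imread("pics/wr16.png"); nearend(c,im)
print(proj(c,[[*L2W(0,0),60],[*L2W(0,0),33]]).round(0))
E
```

```text
near top edge [(190, 254, [-6.2, 32.9]), (210, 254, [-6.2, 25.3]), (350, 254, [-6.2, -28.3]), (370, 254, [-6.2, -36.0])]
[[275. 214.]
 [276. 238.]]
```

The wrist fix puts the near end at x=−6.2, square to the lane, so about 6 mm remain. I'll creep.

```bash
python3 -m crank '[[[0.009,0,-0.01,0,0,0,0.25],[0.009,0,-0.01,0,0,0,0.25]]]' | grep -E "eef|force"; python3 -m crank '[[[0.009,0,-0.01,0,0,0,0.25]]]'| grep -E "eef|force"; python3 -m crank '[[[0.009,0,-0.01,0,0,0,0.25]]]'| grep -E "eef|force";  python3 -c "
from meas import *; st();c=calibration('wrist'); im=grab_frame('wrist'); nearend(c,im); cv2.imwrite('pics/wr17.png',im)"
```

```text
eef_pos: [691.5, -62.0, 12.4]
contact_force: [-3.3, -0.1, 1.2]
eef_pos: [692.8, -61.8, 11.9]
contact_force: [-20.7, -2.6, 10.1]
eef_pos: [692.9, -61.5, 10.3]
contact_force: [-31.9, -5.3, 18.0]
t 20.80 L [-5.6 -0.8] z 10.3 F [-31.9  -5.3  18. ] w 21 j [-0.41  0.43  1.94  1.21  0.35 -0.02]
 tool axes in lane frame (cols x,y,z):
 [[ 0.651 -0.    -0.759]
 [ 0.003 -1.     0.003]
 [-0.759 -0.004 -0.651]]
near top edge [(190, 254, [-1.5, 32.7]), (210, 254, [-1.5, 25.2]), (350, 254, [-1.5, -27.5]), (370, 254, [-1.6, -35.1])]
```

The force jumped from 3 to 32 N within 2 mm, with the near end at x≈−1.5, so the book is against the backstop. Backing off and looking.

```bash
python3 -m crank '[[[-0.022,0,0.025,0,0,0,0.25],[-0.044,0,0.05,0,0,0,0.25],[-0.15,0,0.1,0,0,0,0.25],[-0.3,0,0.1,0,0,0,0.25],[-0.3,0,0,0,0,0,0.25]]]';python3 -c "
from meas import *; st()"; python3 -m crank '[[[-0.2,0,0,0,0,0,0.25],[0,0,0,0,0,0,0.25]]]'; python3 -c "
from meas import *; st(); c=calibration('wrist');im=grab_frame('wrist');cv2.imwrite('pics/wr18.png',im)
cv2.imwrite('pics/top18.png',cv2.resize(grab_frame('top')[105:295,210:390],None,fx=3,fy=3))
print('pred head corners/near end',proj(c,[[*L2W(0,-50),33],[*L2W(0,50),33],[*L2W(0,0),60]]).round(0))"
```

```text
t: 21.35
eef_pos: [581.5, -72.4, 75.8]
tcp_rot: [[0.647, 0.104, -0.755], [0.073, -0.995, -0.074], [-0.759, -0.008, -0.651]]
contact_force: [1.5, 0.6, 0.4]
grip_width: 21.7
t 21.35 L [-1.176e+02  1.000e-01] z 75.8 F [1.5 0.6 0.4] w 22 j [-0.55  0.04  2.24  1.03  0.48  0.07]
 tool axes in lane frame (cols x,y,z):
 [[ 0.651 -0.    -0.759]
 [ 0.006 -1.     0.005]
 [-0.759 -0.008 -0.651]]
t: 21.55
eef_pos: [565.6, -76.9, 104.4]
tcp_rot: [[0.655, 0.103, -0.749], [0.068, -0.995, -0.078], [-0.753, 0.0, -0.659]]
contact_force: [1.0, -0.4, -0.3]
grip_width: 21.1
t 21.55 L [-133.8   -2.8] z 104.4 F [ 1.  -0.4 -0.3] w 21 j [-0.58 -0.07  2.29  0.95  0.54  0.14]
 tool axes in lane frame (cols x,y,z):
 [[ 0.659 -0.001 -0.753]
 [-0.001 -1.     0.001]
 [-0.753  0.    -0.659]]
pred head corners/near end [[343. 114.]
 [208. 114.]
 [275.  90.]]
```

View pics/wr18.png

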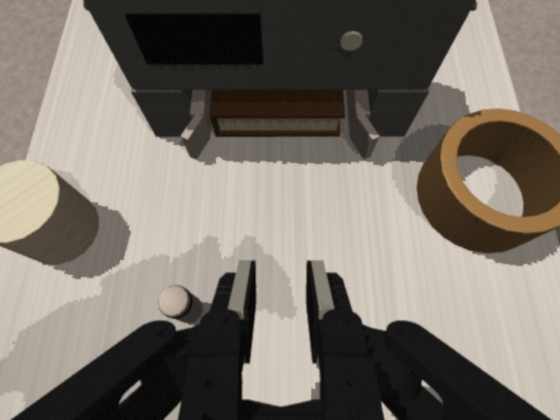

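View pics/top18.png

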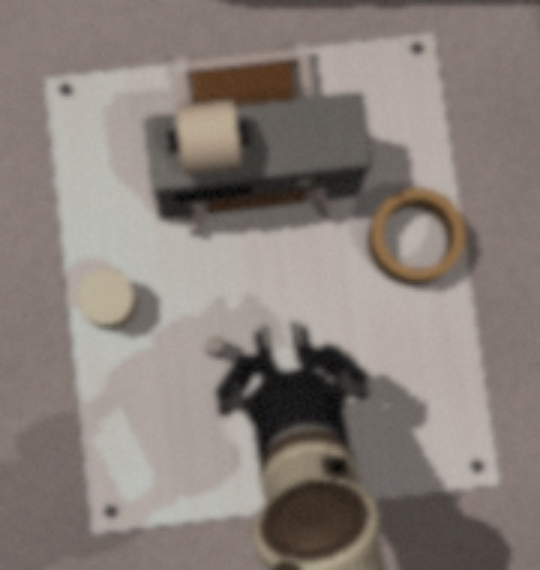

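The wrist view shows the near end's top edge at row ~116 (flush prediction 114), columns 211-344. The top view shows the book's far end, (188,70) to (295,62), right against the backstop bar. One numeric check before handing in.

```bash
python3 - <<'E'
from meas import *
c=calibration("wrist"); im=cv2.imread("pics/wr18.png"); v=cv2.cvtColor(im,cv2.COLOR_BGR2HSV)
for u in (225,250,300,330): print(u,[(r,v[r,u].tolist()) for r in range(108,122,2)])
for r in (114,116,117,118): print(r,W2L(onplane(c,[(211,r),(344,r)],33)).round(1).tolist())
ct=calibration("top"); g=grab_frame("top"); h=cv2.cvtColor(g,cv2.COLOR_BGR2HSV)
m=((h[...,1]>110)&(h[...,0]<20)&(h[...,2]>35)).astype(np.uint8); m[:, :255]=0; m[:,325:]=0; m[145:]=0; m[:115]=0
ys,xs=np.nonzero(m); print(len(xs),xs.min(),xs.max(),ys.min(),ys.max())
for u in (280,290,300): 
    k=np.nonzero(m[:,u])[0]; print(u,k.min(),W2L(onplane(ct,[(u,k.min()-0.5)],33)).round(1))
row=[np.nonzero(m[r])[0] for r in (132,134)]; print([(a.min(),a.max(),W2L(onplane(ct,[(a.min()-.5,132),(a.max()+.5,132)],33)).round(1).tolist()) for a in row])
# bystanders
a=cv2.imread("pics/top0.png"); d=cv2.absdiff(a,g).max(2)
for n,(x0,x1,y0,y1) in dict(tape=(330,370,165,203),label=(232,258,194,216),sl=(70,145,230,320),sr=(432,498,242,322),mug=(405,448,150,190),mailer=(108,162,143,212)).items(): print(n,(d[y0:y1,x0:x1]>45).sum())
E
```

```text
225 [(108, [14, 182, 42]), (110, [12, 176, 42]), (112, [10, 161, 46]), (114, [11, 160, 43]), (116, [13, 162, 33]), (118, [16, 78, 49]), (120, [18, 58, 66])]
250 [(108, [13, 190, 43]), (110, [12, 178, 43]), (112, [11, 172, 43]), (114, [11, 153, 45]), (116, [10, 173, 34]), (118, [14, 101, 48]), (120, [17, 68, 68])]
300 [(108, [12, 161, 46]), (110, [12, 170, 45]), (112, [10, 151, 49]), (114, [11, 166, 46]), (116, [11, 158, 34]), (118, [15, 83, 49]), (120, [19, 62, 66])]
330 [(108, [13, 166, 46]), (110, [14, 170, 45]), (112, [13, 184, 43]), (114, [11, 151, 49]), (116, [12, 165, 34]), (118, [18, 83, 46]), (120, [16, 65, 67])]
114 [[-2.1, 48.0], [-2.3, -48.6]]
116 [[-3.9, 47.9], [-4.0, -48.5]]
117 [[-4.7, 47.9], [-4.9, -48.5]]
118 [[-5.6, 47.8], [-5.7, -48.4]]
344 274 306 126 138
280 129 [[136.8  31. ]]
290 128 [[136.3   1.1]]
300 127 [[135.8 -28.8]]
[(np.int64(274), np.int64(306), [[128.5, 51.5], [116.7, -45.9]]), (np.int64(275), np.int64(306), [[128.1, 48.5], [116.7, -45.9]])]
tape 0
label 0
sl 0
sr 0
mug 0
mailer 0
```

```bash
python3 - <<'E'
from meas import *
import numpy as np
im=cv2.imread("pics/wr18.png"); g=cv2.cvtColor(im,cv2.COLOR_BGR2GRAY)
print("head edge cols 240-320", [(r,int(g[r,240:320].mean())) for r in range(82,98)])
print("left of rail cols 145-180", [(r,int(g[r,145:180].mean())) for r in range(82,98)])
t=grab_frame("top"); cv2.imwrite("pics/bk.png",cv2.resize(t[115:150,255:325],None,fx=10,fy=10,interpolation=cv2.INTER_CUBIC))
ct=calibration("top")
for nm,x,z in [("far face top of backstop z35",140,35),("book far 140@33",140,33),("plate far edge",160,5),("head back top",70,140)]:
    print(nm,((proj(ct,[*L2W(x,0),z])-[255,115]+.5)*10).round(0))
E
```

```text
head edge cols 240-320 [(82, 34), (83, 35), (84, 35), (85, 35), (86, 35), (87, 35), (88, 32), (89, 27), (90, 24), (91, 22), (92, 22), (93, 22), (94, 22), (95, 22), (96, 22), (97, 22)]
left of rail cols 145-180 [(82, 36), (83, 36), (84, 35), (85, 36), (86, 35), (87, 35), (88, 35), (89, 41), (90, 52), (91, 53), (92, 44), (93, 36), (94, 35), (95, 35), (96, 35), (97, 35)]
far face top of backstop z35 [[357. 116.]]
book far 140@33 [[357. 118.]]
plate far edge [[348.  83.]]
head back top [[393. 244.]]
```

View pics/bk.png

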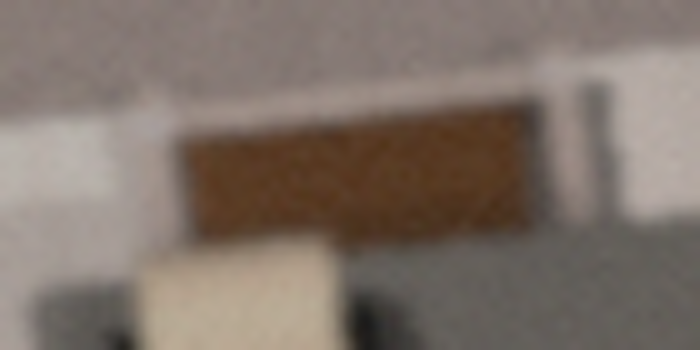

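The close-up shows the book's far edge at row ~120, against 118 predicted for touching. There is no shadow gap at the backstop, and the side gaps are roughly even. Nothing else moved and the tool is free, so I'm handing in.

```bash
python3 -c "
from meas import *
print(arm.job_done()); st()"
```

```text
the job is handed in; nothing more can be done
None
the job is handed in; nothing more can be done
```

The book is fully home under the head, and I handed the job in at about 22 s. No verdict is reported.

**What I did**
- **Turning:** I pushed the book up to the post and swung it round anticlockwise in three goes. The first push jammed between finger and post at up to about 70 N total, including friction. The second slipped off the book's end at about −54°. The third rolled it round in a light pinch at 5–18 N, ending within about 0.3° of the lane.
- **Sliding in:** Partway along the lane, joint 6 came close to its range limit (−2.98 of −3). I backed out and turned the tool half round, then finished the slide with a lean of about 41°. At the backstop the push force rose from 3 to 32 N.

**Last checks**
- **Far end:** The top view shows it at the backstop with no visible gap, within about 1 mm.
- **Near end:** The wrist estimates put it 1.5 to 4 mm short of the head's front. They disagree slightly with the top view, but are still inside the 5 mm limit.
- **Sideways and surroundings:** The book sits square and about centred between the rails. The six bystanders show no change in the pictures, and the robot was clear of everything.

I could not confirm directly that the book pressed on the post with more than 0.2 N while part-way round. The steady 5–10 N push with the book turning against the post is my only evidence for it.

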